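# Charge the bench mill through its cover slot

### The job

Charge the mill: slide its red-tabbed shutter right back, carry the loaded charging boat by its handle to the slot in the cover, lower it level through the slot until the whole pan is below the cover, and only then tip it front down inside so that all three ceramic cylinders roll out into the tub. The boat must never touch the cover, the slot's edges or the shutter. Then lift the empty boat out, set it back upright in the middle of its blue tray and let go, and slide the shutter fully shut again, leaving the neighbouring tins and jar where they stand.

Things in the scene. Friction and masses are not known exactly. Their poses are not given: they have to be found in the camera images.
- boat: charging boat: bright sheet-steel scoop, loose, 0.16-0.26 kg. Origin: middle of its underside; z up out of the pan. 88 mm long (x +-44), 71 mm wide (y +-35.5), sides 27 mm high, back wall (+x) 34 mm; floor 3 mm. The front (-x) is open but for a bead 2 mm high: the cylinders roll out over it when the front is tipped down 30 to 38 degrees (40 to 45 empties it surely)
- boat_handle (a point): middle of the boat's upright black handle, 24 x 24 mm in plan (faces along the boat's x and y), 60 mm tall, on a steel strip 6 mm (x) x 22 mm rising from the back wall; 41 mm behind the boat's origin (+x) and 122 mm above its underside; the handle spans 92 to 152 mm above the underside
- cylinder_1: white ceramic grinding cylinder, 26 mm across, 60 mm long, 70 g, loose; origin at its middle, y along its axis; at the start lying crosswise in the boat, the one nearest the front
- cylinder_2: the same, the middle one in the boat at the start
- cylinder_3: the same, the rearmost one in the boat at the start
- cover: fixed steel cover plate of the mill, 4 mm thick, top 162 mm above the worktop. Origin: middle of the slot, on the top face; x along the slot, to the robot's left give or take 25 degrees; z up. The black-edged slot is 108 mm long (x +-54), 89 mm wide (y +-44.5): the boat, its x along the cover's, has about 10 mm of room all round. Plate x -113 to +217, y +-82; guides 8 mm high at y +-60
- mill: the fixed bench mill under the cover: grey-green tub on springs. Origin: under its middle, on the worktop; axes parallel to the cover's, slot middle at x -52 mm. Inside, the tub spans x -104 to +97 mm and y +-71 mm from the slot's middle; its floor is 122 mm below the cover's top. Louvred motor housing under the plate's other end
- shutter (a joint): position in m of the flat aluminium shutter (128 x 112 mm, top 5 mm above the cover) that slides along the cover's x axis, stiff with about 2.5 N of friction: 0 = fully shut over the slot (end stop), 0.14 = fully back; the slot is entirely clear from 0.118 up. It stays where it is left
- shutter_tab (a point): middle of the shutter's upstanding red tab, 6 mm thick (along the cover's x), 50 mm wide, its top 12 mm above this point and the shutter's surface 15 mm below it; it moves along the cover's x with the shutter and stands 52 mm before the slot's middle (cover x = -52 mm) when shut, at +88 mm when fully back. Push it from either side or pinch it
- boat_tray: fixed dark blue tray the boat stands in, 170 (x) x 130 (y) x 14 mm, floor and rim 4 mm thick; origin at the middle of its underside, so its floor is 4 mm above it; its x (long side) points to the robot's left give or take 22 degrees, as the boat's does roughly at the start
- gold_tin: bystander: low open gold tin, 88 mm across, 58 mm high, loose; origin under its middle
- grit_jar: bystander: glass jar with grey lid, 62 mm across, 95 mm high, loose; origin under its middle
- flat_tin: bystander: flat round tin, 102 mm across, 36 mm high, loose; origin under its middle
There are look-alikes about, which are no part of the job. Leave any brown or pink look-alike of the cylinder_3 alone.

How it is judged:
By the outcome, as a careful person would: the job done as asked, in the order asked, and still so for the second after the job is handed in, with the robot touching nothing.
It also fails if it takes over 72 s, if anything falls off the work surface, if the arm or the gripper's body presses on something with over 40 N, if the wrist force passes 120 N, or if a joint passes its speed limit or range.

### The arm

A 6-joint arm with a two-finger parallel gripper is mounted at the origin on a cart in front of the work surface, level with it; the furniture and walls round the work are solid. World frame = base frame: x ahead of the robot, y to its left, z up, the work surface at z = 0. Lengths are in mm, angles in rad, forces in N, time in s.
With the tool pointing down it reaches from about 375 to 750 mm from the base axis. Payload 9 kg.
Tool frame: the origin (TCP) lies midway between the tips of the shut fingers; the grasp point (between the pads) lies 19 mm behind it; z points along the fingers, y is the direction in which the jaws open and shut (so a half turn about z gives the same grasp; the last joint's range is limited). The gripper opens to 85 mm and grips with 20 to 120 N. Pads are 22 mm wide; open, the fingers measure 114 mm over their backs; the gripper's body (76 mm by 85 mm) begins 54 mm behind the grasp point. The pads swing forward as they close: fully open they stand 13 mm farther back than shut.
Start: joints at [1.051, 0.104, 0.097, 1.564, 0, 1.353], TCP at [178.348, 572.912, 231.331] pointing down, gripper open.
Joint ranges: [-2.99, 2.99], [-0.84, 1.86], [-1.1, 1.16], [-1.84, 2.11], [-1.51, 1.56], [-3.14, 3.14]. Speed limits (rad/s): [2.22, 2.22, 2.57, 3.14, 3.14, 3.14].

### API

Orientations are given as a unit quaternion [w, x, y, z].
In Python, from bench import arm, read_camera, job_done gives the robot as it stands. The module is installed in compiled form; this text tells all that it offers.
- The arm moves only by the shell command python3 -m crank 'ROWS' [FORCE]. ROWS is JSON, a list that holds one entry, the list of rows, each a list of 7 numbers: the shift along the tool's x, y, z in m, then the turn, a rotation vector about the tool's x, y, z in degrees, then the gripper command: -1 is fully open, 1 is shut, values between are in proportion. In form: [[[tx, ty, tz, rx, ry, rz, jaw], ...]]. A call has 1 to 20 rows; each row shifts and turns the pose as measured when the row begins, along the tool's axes as they then stand; what a row does not reach is not made up. A row lasts 1/8 s, in which the tool goes at most 62.5 mm and 10.7 degrees, less where a joint would pass 70% of its speed; a pose out of reach is approached as far as the arm can. A call with a gripper value outside its range is refused whole. The fingers move at their own pace and stop on an object; FORCE is the grip in N (left out, the last holds). Time passes only in rows, so rows that do not move let the fingers close. It gives the time, the measured TCP pose, the force and the opening at its end, in the units of the state.
- arm.state(): the state, without advancing time (a new reading comes with each control period).
- read_camera(name): name is "scene" or "top"; returns a dict with "image" (480x640x3 uint8, red, green, blue), "vfov" (degrees; the focal length in pixels is half the picture's height over the tangent of half this angle, whatever the lens; pixels are square), "cx", "cy" (the principal point, pixels), "R" (3x3) and "t" (3): a world point X has camera coordinates R X + t. Camera axes: x right, y down, z forward; pixel columns grow to the right and rows downward; lengths in mm; the calibration is good to about 2 mm. A picture is of the moment at which its call begins. There is no depth.
- job_done(): hands the job in, once; it reports no verdict.
The state is a dict: "t": time; "joints": joint angles; "qd": joint speeds; "tau": joint torques, N m; "ee_pos": TCP position; "tcp_rot": TCP orientation; "wrist_force": force on the tool from outside, world axes, zero at the start; "torque": the same for the moment, N m; "width": finger opening in mm.
Only numpy, scipy, OpenCV 4.12 (cv2) and the standard library are available. Lean on these libraries where they do the work, as an engineer would, in place of code of your own. Each camera call takes 0.05 s, during which the arm holds its last target.

## Working session

There is one attempt and no reset: what is moved stays moved. The work goes in short steps, Python scripts to look and compute and a shell command to move; the robot and the scene stay as the last step left them, time stands still between calls to the robot, and variables do not carry over. Pictures are saved under pics/ and viewed, and the job is handed in when it is done.

```bash
mkdir -p pics; python3 - <<'E'
from bench import arm, read_camera
import cv2
print(arm.state())
for n in("scene","top"):
    c=read_camera(n); cv2.imwrite(f"pics/{n}0.png",c["image"][:,:,::-1]); print(n,c["vfov"],c["cx"],c["cy"],c["R"],c["t"])
E
```

```text
{'t': 0.0, 'joints': array([1.05132562e+00, 1.04690198e-01, 9.64644247e-02, 1.56385666e+00,
       4.50405803e-05, 1.35310884e+00]), 'qd': array([ 0.00035253,  0.00044179, -0.00081178,  0.00100411, -0.00068785,
        0.00057773]), 'tau': array([ 1.92831183e-03, -5.56924546e+01,  5.03655767e+01,  1.67716853e-02,
       -2.47487724e-04,  1.20490370e-05]), 'ee_pos': array([178.1455677 , 572.6163471 , 230.52496506]), 'tcp_rot': array([-2.52693267e-04,  1.50319657e-01,  9.88637237e-01, -5.91751002e-04]), 'wrist_force': array([-0.13655267, -0.51656919,  0.32302654]), 'torque': array([0.00728007, 0.02770603, 0.00097294]), 'width': 85.89726910537074}
scene 43.103102429287006 311.5320825808062 244.67885145613178 [[ 0.75045795 -0.66090579 -0.00405116]
 [-0.44734421 -0.50342777 -0.73921826]
 [ 0.48651416  0.55656448 -0.67345375]] [-476.9372867   251.45277994 1315.5541437 ]
top 55.70649095306428 323.58080818735056 243.45580282489826 [[ 0.02039868 -0.99973948  0.01024082]
 [-0.99622733 -0.02118907 -0.08415542]
 [ 0.08435049 -0.00848553 -0.99640002]] [-172.52681276  531.20607641 1236.19882757]
```

View pics/scene0.png

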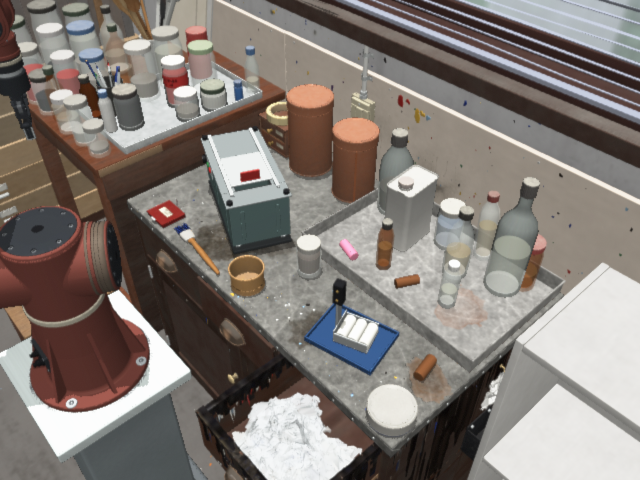

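View pics/top0.png

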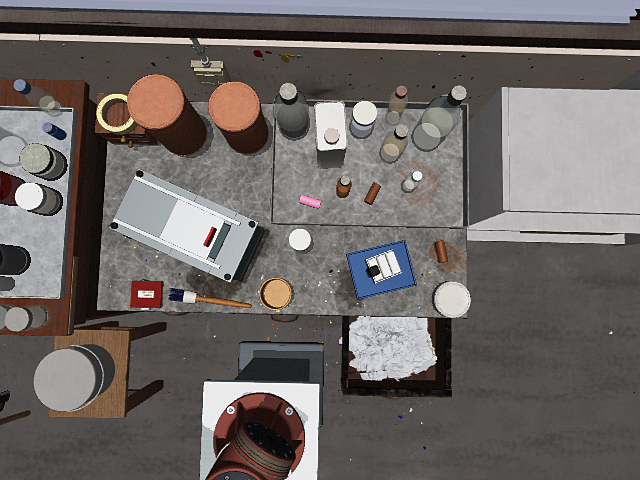

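```bash
cat > h.py <<'E'
import numpy as np, cv2
from bench import arm, read_camera
def cam(n):
    c=read_camera(n); c["f"]=240/np.tan(np.radians(c["vfov"])/2); c["R"]=np.array(c["R"]);c["t"]=np.array(c["t"]); return c
def ray(c,u,v):
    o=-c["R"].T@c["t"]; d=c["R"].T@np.array([(u-c["cx"])/c["f"],(v-c["cy"])/c["f"],1]); return o,d/np.linalg.norm(d)
def onz(c,u,v,z):
    o,d=ray(c,u,v); return o+d*(z-o[2])/d[2]
def proj(c,X):
    p=c["R"]@np.asarray(X,float)+c["t"]; return p[:2]/p[2]*c["f"]+[c["cx"],c["cy"]]
def tri(c1,p1,c2,p2):
    o1,d1=ray(c1,*p1);o2,d2=ray(c2,*p2)
    A=np.array([d1,-d2]).T; s=np.linalg.lstsq(A,o2-o1,rcond=None)[0]
    a=o1+s[0]*d1;b=o2+s[1]*d2; return (a+b)/2,np.linalg.norm(a-b)
def crop(c,x0,y0,x1,y1,k,name):
    im=c["image"][y0:y1,x0:x1,::-1]; cv2.imwrite(name,cv2.resize(im,None,fx=k,fy=k,interpolation=cv2.INTER_CUBIC))
E
python3 - <<'E'
from h import *
t=cam("top");s=cam("scene")
print(proj(t,arm.state()["ee_pos"]),proj(s,arm.state()["ee_pos"]))
crop(t,105,160,275,290,4.5,"pics/t_mill.png"); crop(t,330,220,480,325,5,"pics/t_boat.png")
crop(s,190,120,310,255,4.4,"pics/s_mill.png"); crop(s,290,230,450,380,4,"pics/s_boat.png")
E
```

```text
[ -6.70331269 387.36936917] [ 31.05134773 133.18243507]
```

View pics/t_mill.png

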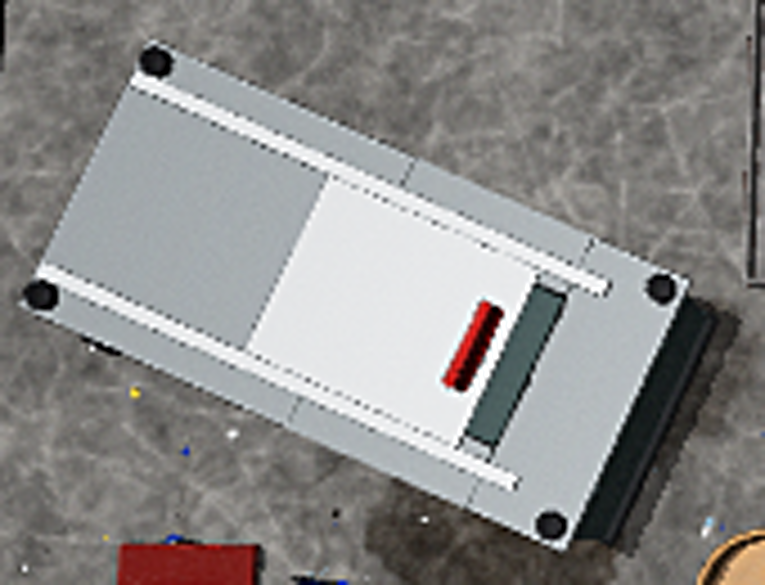

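View pics/t_boat.png

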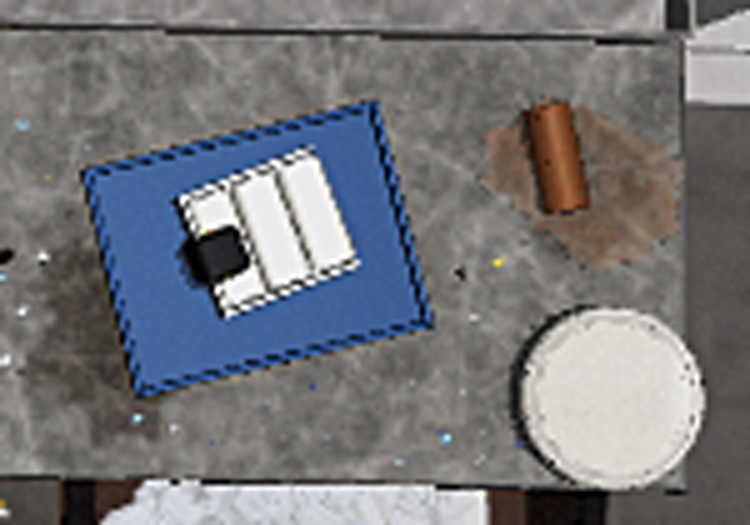

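View pics/s_mill.png

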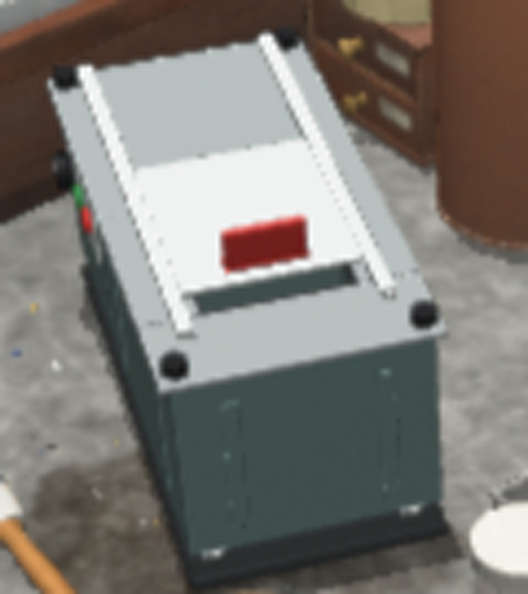

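View pics/s_boat.png

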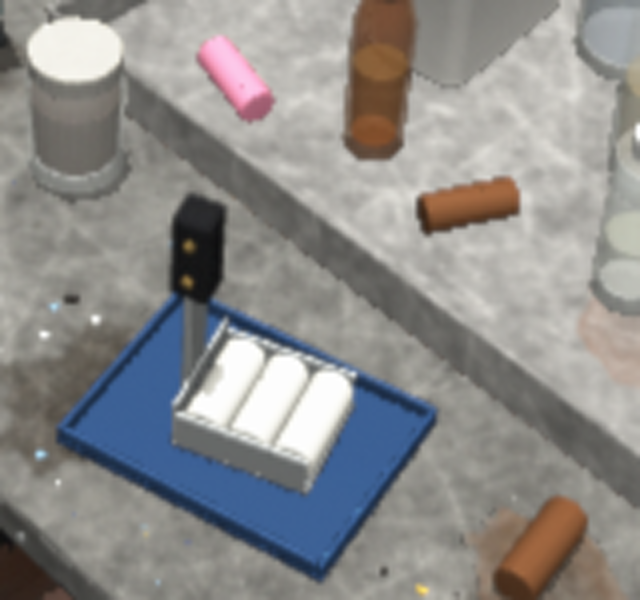

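```bash
cat >> h.py <<'E'
def fit(P,W):  # local P -> world W, 2D rigid
    P=np.array(P,float);W=np.array(W,float)
    a=P-P.mean(0);b=W-W.mean(0)
    th=np.arctan2((a[:,0]*b[:,1]-a[:,1]*b[:,0]).sum(),(a*b).sum())
    R=np.array([[np.cos(th),-np.sin(th)],[np.sin(th),np.cos(th)]])
    t=W.mean(0)-R@P.mean(0); return th,t,W-(P@R.T+t)
def uncrop(p,x0,y0,k): return ((p[0]+.5)/k-.5+x0,(p[1]+.5)/k-.5+y0)
E
python3 - <<'E'
from h import *
t=cam("top");s=cam("scene")
L=[(217,-82),(217,82),(-113,82),(-113,-82)]  # guess order
T=[uncrop(p,105,160,4.5) for p in [(152,40),(20,307),(563,550),(690,283)]]
S=[uncrop(p,190,120,4.4) for p in [(296,40),(50,85),(162,390),(443,330)]]
for n,c,Q in(("t",t,T),("s",s,S)):
    W=[onz(c,*q,162)[:2] for q in Q]
    # x axis -> left(+y); y axis = -world x
    Lc=[(217,-82),(217,82),(-113,82),(-113,-82)]
    th,o,r=fit(Lc,W); print(n,np.degrees(th),o,np.round(r,1).tolist())
def red(c,box):
    x0,y0,x1,y1=box; im=c["image"][y0:y1,x0:x1].astype(int)
    m=(im[...,0]>110)&(im[...,1]<60)&(im[...,2]<60); ys,xs=np.nonzero(m); return np.c_[xs+x0,ys+y0]
for n,c,b in(("t",t,(190,215,225,255)),("s",s,(235,160,265,190))):
    p=red(c,b); print(n,len(p),p.mean(0),p.min(0),p.max(0))
E
```

```text
t 66.99441327996827 [541.22547181 138.03653672] [[-1.1, -0.9], [-0.3, -1.3], [2.4, 1.1], [-1.1, 1.1]]
s 67.2618147491442 [535.6247571  129.43539113] [[-4.0, -3.5], [0.4, -6.5], [3.7, 3.5], [-0.2, 6.5]]
t 42 [208.28571429 236.47619048] [204 227] [213 245]
s 135 [249.54074074 175.25925926] [241 170] [258 180]
```

```bash
cat >> h.py <<'E'
def loc(th,o,p,z):
    c,s=np.cos(th),np.sin(th); return np.array([o[0]+c*p[0]-s*p[1],o[1]+s*p[0]+c*p[1],z])
def draw(c,quads,x0,y0,x1,y1,k,name):
    im=cv2.resize(np.ascontiguousarray(c["image"][y0:y1,x0:x1,::-1]),None,fx=k,fy=k,interpolation=cv2.INTER_CUBIC)
    for q,col in quads:
        pts=np.array([((np.array(proj(c,X))-[x0,y0]+.5)*k-.5) for X in q]); cv2.polylines(im,[np.round(pts*16).astype(np.int32)],len(q)>2,col,1,cv2.LINE_AA,4)
    cv2.imwrite(name,im)
E
python3 - <<'E'
from h import *
t=cam("top");s=cam("scene")
th,o=np.radians(67),(541.2,138)
P=[loc(th,o,p,162) for p in [(217,-82),(217,82),(-113,82),(-113,-82)]]
S=[loc(th,o,p,162) for p in [(54,-44.5),(54,44.5),(-54,44.5),(-54,-44.5)]]
q=[(P,(0,0,255)),(S,(0,255,0))]
draw(t,q,105,160,275,290,4.5,"pics/t_mill2.png");draw(s,q,190,120,310,255,4.4,"pics/s_mill2.png")
E
```

```text
(no output)
```

View pics/t_mill2.png

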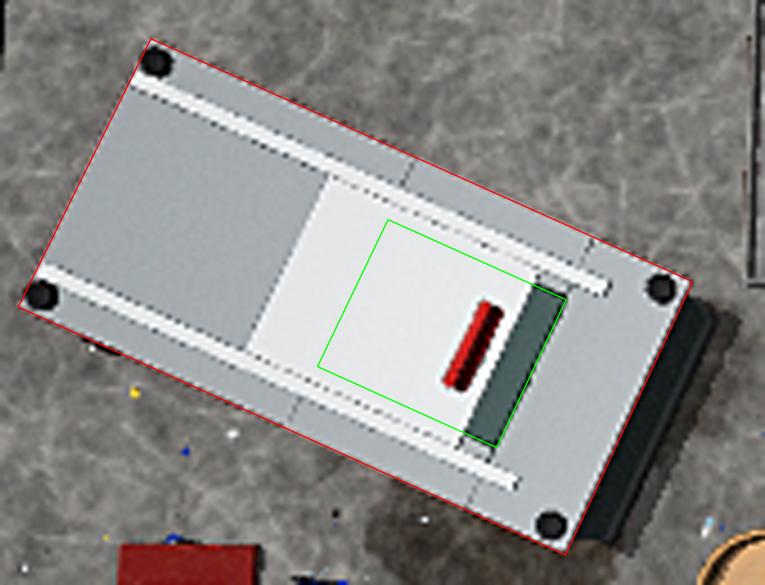

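View pics/s_mill2.png

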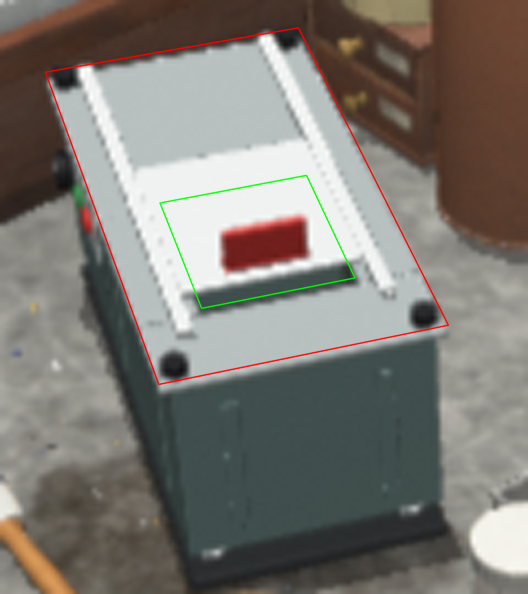

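```bash
python3 - <<'E'
from h import *
t=cam("top");s=cam("scene")
th,o=np.radians(67),np.array((540.5,137.5))
R=np.array([[np.cos(th),-np.sin(th)],[np.sin(th),np.cos(th)]])
for p in [(487,302),(450,384)]:
    w=onz(t,*uncrop(p,105,160,4.5),194); print("tab top",w,R.T@(w[:2]-o))
for p in [(223,233),(305,217)]:
    w=onz(s,*uncrop(p,190,120,4.4),194); print("tab top s",w,R.T@(w[:2]-o))
# tray blue mask
for n,c in(("t",t),("s",s)):
    im=c["image"].astype(int); m=((im[...,2]>im[...,0]+40)&(im[...,2]>90)).astype(np.uint8)
    m[:, :290]=0; m[:225]=0
    m=cv2.morphologyEx(m,cv2.MORPH_CLOSE,np.ones((3,3)))
    k,l,st,_=cv2.connectedComponentsWithStats(m); i=1+np.argmax(st[1:,4]); print(n,st[i])
    cs,_=cv2.findContours((l==i).astype(np.uint8),cv2.RETR_EXTERNAL,cv2.CHAIN_APPROX_NONE)
    h=cv2.convexHull(cs[0]); q=cv2.approxPolyDP(h,6,True)[:,0]; print(q.tolist())
    r=cv2.minAreaRect(h)
    W=np.array([onz(c,*x,14)[:2] for x in h[:,0]],np.float32); print("rect",cv2.minAreaRect(W))
# handle black top
E
```

```text
tab top [554.83606624 106.29984484 194.        ] [-23.11834692 -25.38729039]
tab top [510.62083397 124.097132   194.        ] [-24.0121253   22.26699961]
tab top s [506.2829655  117.51809049 194.        ] [-31.76310519  23.68939228]
tab top s [550.02132075  99.18462553 194.        ] [-31.54921176 -23.73543147]
t [ 347  240   70   59 1998]
[[404, 240], [416, 284], [357, 298], [347, 254]]
rect ((467.310546875, -323.2785949707031), (128.64654541015625, 169.15567016601562), 14.596966743469238)
s [ 305  303   94   72 1988]
[[398, 332], [370, 374], [305, 337], [333, 303]]
rect ((462.3763427734375, -330.43902587890625), (134.6334686279297, 171.91558837890625), 14.71385669708252)
```

```bash
cat >> h.py <<'E'
from scipy.spatial.transform import Rotation as Rot
def tR():
    q=arm.state()["tcp_rot"]; return Rot.from_quat([q[1],q[2],q[3],q[0]])
def go(target,heading=None):
    """tool-frame shift (mm) to world target; turn of tool y heading"""
    st=arm.state(); R=tR(); d=R.inv().apply(np.array(target)-st["ee_pos"])
    y=R.as_matrix()[:,1]; h=np.degrees(np.arctan2(y[1],y[0]))
    print("pos",np.round(st["ee_pos"],1),"yhead %.2f"%h,"z",np.round(R.as_matrix()[:,2],3),"shift",np.round(d,1),"t",round(st["t"],2),"w",round(st["width"],1),"F",np.round(st["wrist_force"],1))
    if heading is not None: print("rz",round(-(heading-h),2))
E
python3 -m crank '[[[0,0,0,0,0,5.7,-1]]]'
python3 -c "
from h import *
go((530,111,260),67)"
```

```text
t: 0.62
ee_pos: [178.4, 572.9, 231.3]
tcp_rot: [0.0, 0.2, 0.98, 0.0]
wrist_force: [-0.1, -0.5, -0.2]
width: 85.2
pos [178.4 572.9 231.3] yhead 66.90 z [ 0.  0. -1.] shift [-504.7 -286.9  -28.7] t 0.62 w 85.2 F [-0.1 -0.5 -0.2]
rz -0.1
```

```bash
python3 -m crank '[[[-0.045,-0.025,-0.005,0,0,0,-1],[-0.045,-0.025,-0.005,0,0,0,-1],[-0.045,-0.025,-0.005,0,0,0,-1],[-0.045,-0.025,-0.005,0,0,0,-1],[-0.045,-0.025,-0.005,0,0,0,-1],[-0.045,-0.025,-0.005,0,0,0,-1],[-0.045,-0.025,0,0,0,0,-1],[-0.045,-0.025,0,0,0,0,-1],[-0.045,-0.025,0,0,0,0,-1],[-0.045,-0.025,0,0,0,0,-1],[-0.045,-0.025,0,0,0,0,-1]]]'
python3 - <<'E'
from h import *
go((530,111,260),67)
t=cam("top");s=cam("scene")
e=arm.state()["ee_pos"];print(proj(t,e),proj(s,e))
cv2.imwrite("pics/t1.png",t["image"][:,:,::-1]);cv2.imwrite("pics/s1.png",s["image"][:,:,::-1])
E
```

```text
t: 2.0
ee_pos: [534.7, 114.1, 263.5]
tcp_rot: [0.002, 0.198, 0.98, 0.001]
wrist_force: [0.6, 0.4, -0.1]
width: 85.4
pos [534.7 114.1 263.5] yhead 67.17 z [ 0.005  0.002 -1.   ] shift [ 3.2 -4.7  3.5] t 2.0 w 85.4 F [ 0.6  0.4 -0.1]
rz 0.17
[202.94611335 231.33097168] [249.3243235 145.4673075]
```

View pics/t1.png

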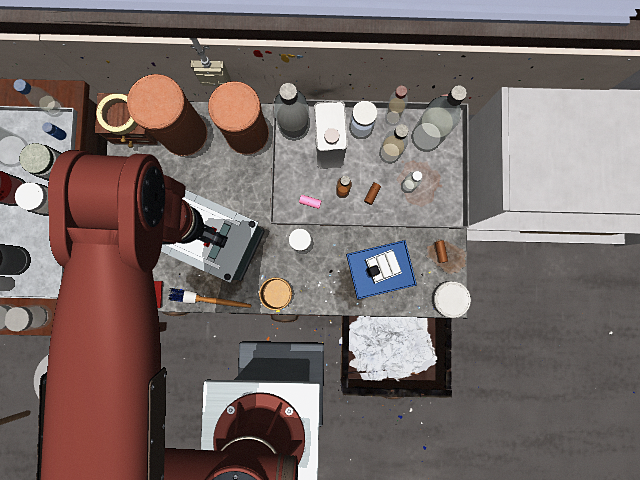

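View pics/s1.png

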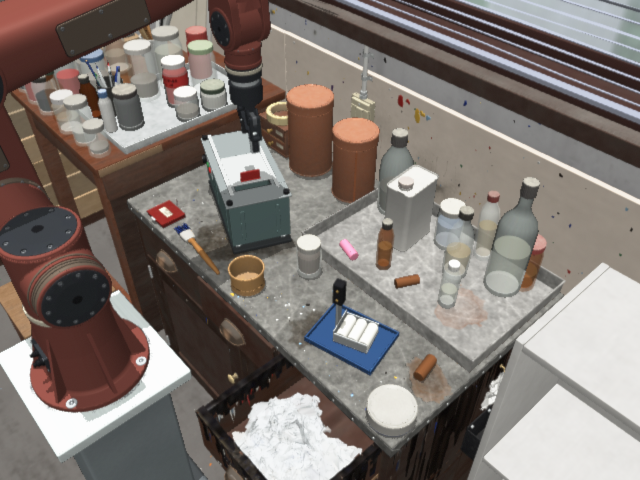

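```bash
python3 -m crank '[[[0.003,-0.005,0.0,0,0,0,1],[0,0,0,0,0,0,1],[0,0,0,0,0,0,1],[0,0,0,0,0,0,1],[0,0,0,0,0,0,1]]]'
python3 - <<'E'
from h import *
go((530,111,260),67)
t=cam("top");s=cam("scene")
e=arm.state()["ee_pos"];R=tR().as_matrix()
print(proj(t,e),proj(s,e))
cr=[([e-20*R[:,2],e],(0,255,0)),([e-11*R[:,0],e+11*R[:,0]],(0,0,255))]
draw(t,cr,170,190,260,260,8,"pics/t2.png");draw(s,cr,215,90,290,170,7,"pics/s2.png")
E
```

```text
t: 2.72
ee_pos: [529.5, 110.5, 263.2]
tcp_rot: [0.002, 0.199, 0.98, 0.001]
wrist_force: [-0.2, 0.8, 1.1]
width: -0.1
pos [529.5 110.5 263.2] yhead 67.08 z [ 0.005  0.001 -1.   ] shift [-0.2  0.7  3.2] t 2.73 w -0.1 F [-0.2  0.8  1.1]
rz 0.08
[203.41020354 234.12530062] [247.56008902 146.47341253]
```

View pics/t2.png

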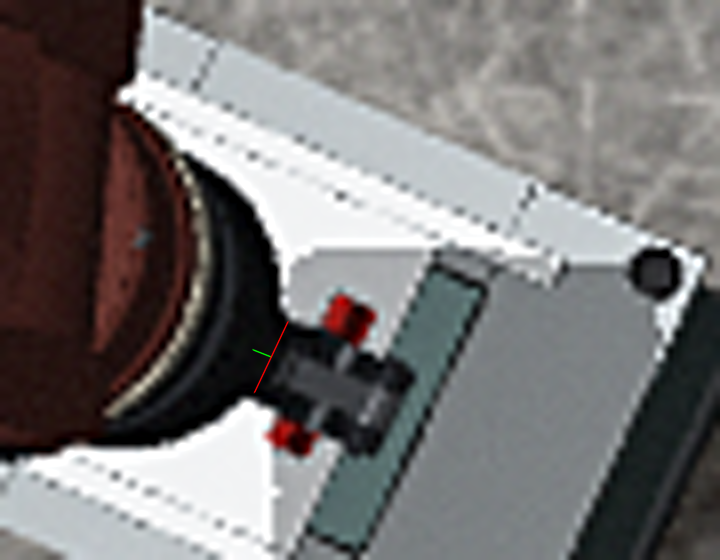

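View pics/s2.png

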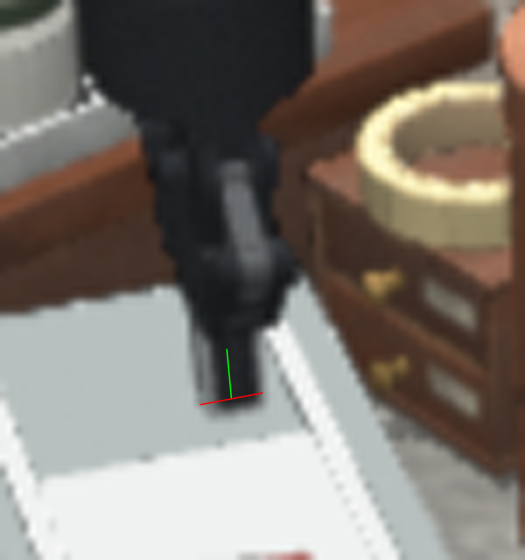

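```bash
python3 - <<'E'
from h import *
t=cam("top");s=cam("scene")
for c in(t,s): print(-c["R"].T@c["t"])
u=lambda p:uncrop(p,105,160,4.5)
v=lambda p:uncrop(p,190,120,4.4)
for a,b in [((152,40),(296,40)),((20,307),(50,85)),((563,550),(162,390)),((690,283),(443,330)),((487,302),(305,217)),((450,384),(223,233))]:
    print(tri(t,u(a),s,v(b)))
for a,b in [((404,240),(398,332)),((416,284),(370,374)),((357,298),(305,337)),((347,254),(333,303))]:
    print(tri(t,a,s,b))
tip=uncrop((405,385),170,190,8); print(tip, tri(t,tip,s,uncrop((232,405),215,90,7)))
E
```

```text
[ 428.44735248 -150.73630281 1278.21921875]
[-169.62839645 -920.81301377 1069.91120276]
(array([702.92907441, 310.0145315 , 150.04606781]), np.float64(1.133329372950513))
(array([552.85112369, 373.19852119, 149.81012967]), np.float64(3.1407823502806442))
(array([424.2793787 ,  68.28538871, 154.96657938]), np.float64(0.8768958637999947))
(array([571.50826385,   4.09600122, 157.6030776 ]), np.float64(1.3470759405006436))
(array([555.87882363, 107.89575533, 186.65398129]), np.float64(0.47245603758899424))
(array([511.31261177, 125.6622821 , 187.26576405]), np.float64(0.4585604472478118))
(array([ 551.22484483, -388.40439206,    5.90981994]), np.float64(1.2443822523980441))
(array([ 427.79128437, -423.68902673,   -1.14522901]), np.float64(0.27476777982536865))
(array([ 386.5892124 , -258.73702106,    3.34492322]), np.float64(2.4844309628945767))
(array([ 506.33256829, -226.73787531,    2.25034896]), np.float64(4.459757978822345))
(220.1875, 237.6875) (array([513.82799858,  72.31279687, 285.98721603]), np.float64(16.17857878243609))
```

```bash
python3 - <<'E'
from h import *
t=cam("top")
im=t["image"][200:260,180:255,::-1]; im=np.clip((im/255.)**0.5*255,0,255).astype(np.uint8)
cv2.imwrite("pics/t3.png",cv2.resize(im,None,fx=10,fy=10,interpolation=cv2.INTER_NEAREST))
E
```

```text
(no output)
```

View pics/t3.png

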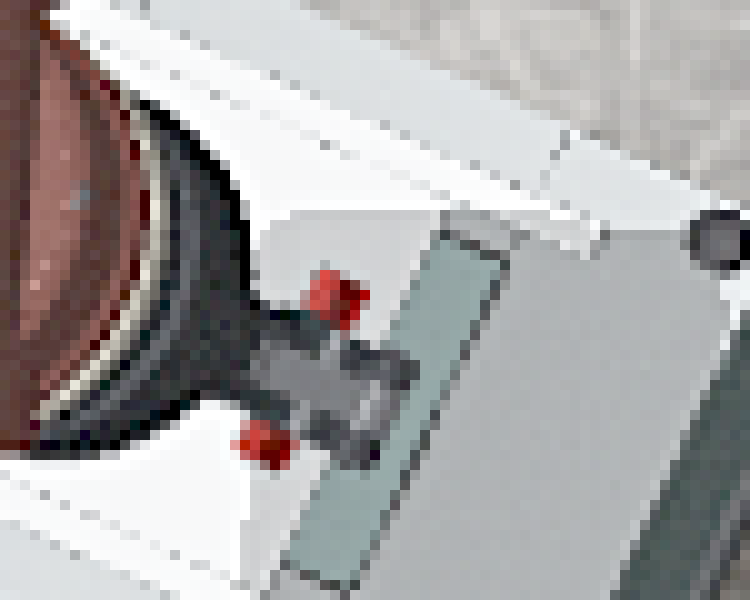

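```bash
python3 -m crank '[[[0,0,0.015,0,0,0,-1],[0,0,0.015,0,0,0,-1],[0,0,0,0,0,0,-1],[0,0,0,0,0,0,-1],[0,0,0.02,0,0,0,-1],[0,0,0.02,0,0,0,-1],[0,0,0.01,0,0,0,-1],[0,0,0.008,0,0,0,-1]]]'
python3 - <<'E'
from h import *
go((530,111,172),67)
s=cam("scene");crop(s,200,110,310,200,7,"pics/s4.png")
E
```

```text
t: 3.98
ee_pos: [530.5, 110.0, 171.0]
tcp_rot: [0.003, 0.199, 0.98, 0.001]
wrist_force: [0.5, 0.2, 0.8]
width: 85.6
pos [530.5 110.  171. ] yhead 67.02 z [ 0.006  0.001 -1.   ] shift [ 0.9  0.8 -1. ] t 3.98 w 85.6 F [0.5 0.2 0.8]
rz 0.02
```

View pics/s4.png

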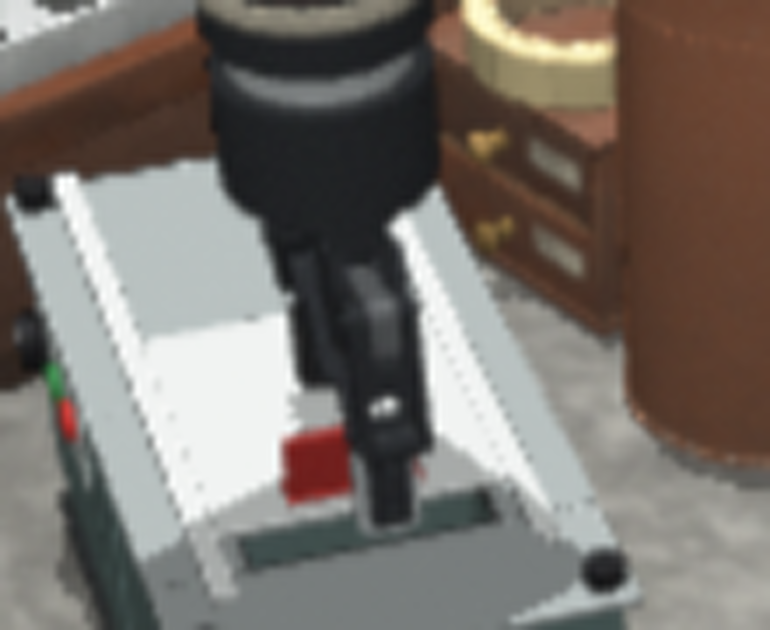

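```bash
python3 -m crank '[[[0,0,0,0,0,0,1],[0,0,0,0,0,0,1],[0,0,0,0,0,0,1],[0,0,0,0,0,0,1],[0,0,0,0,0,0,1],[0,0,0,0,0,0,1]]]' 30
python3 - <<'E'
from h import *
go((530,111,172),67)
t=cam("top");crop(t,105,160,275,290,4.5,"pics/t5.png")
s=cam("scene");crop(s,200,110,310,200,7,"pics/s5.png")
E
```

```text
t: 4.78
ee_pos: [530.8, 110.2, 171.4]
tcp_rot: [0.003, 0.199, 0.98, 0.001]
wrist_force: [-0.4, 0.6, -1.1]
width: 5.3
pos [530.8 110.2 171.4] yhead 67.04 z [ 0.007  0.001 -1.   ] shift [ 1.1  0.4 -0.6] t 4.78 w 5.3 F [-0.4  0.6 -1.1]
rz 0.04
```

View pics/s5.png

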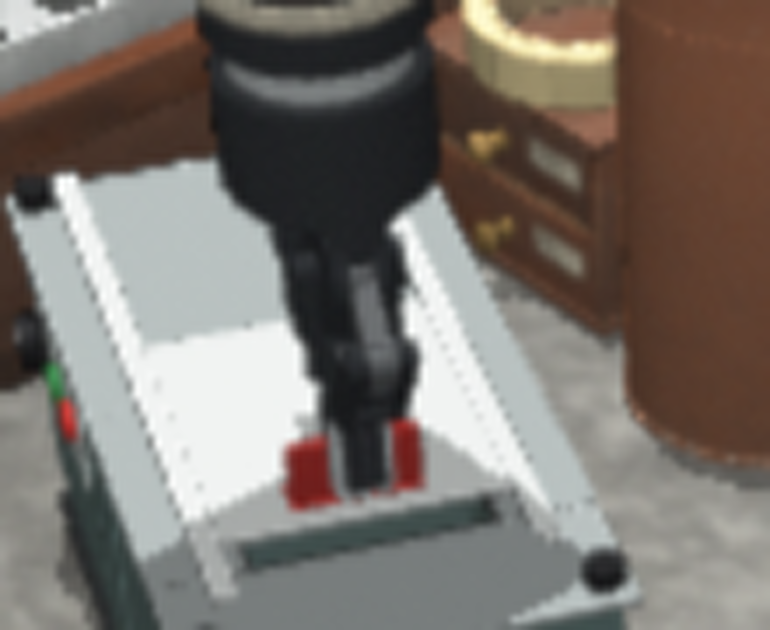

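View pics/t5.png

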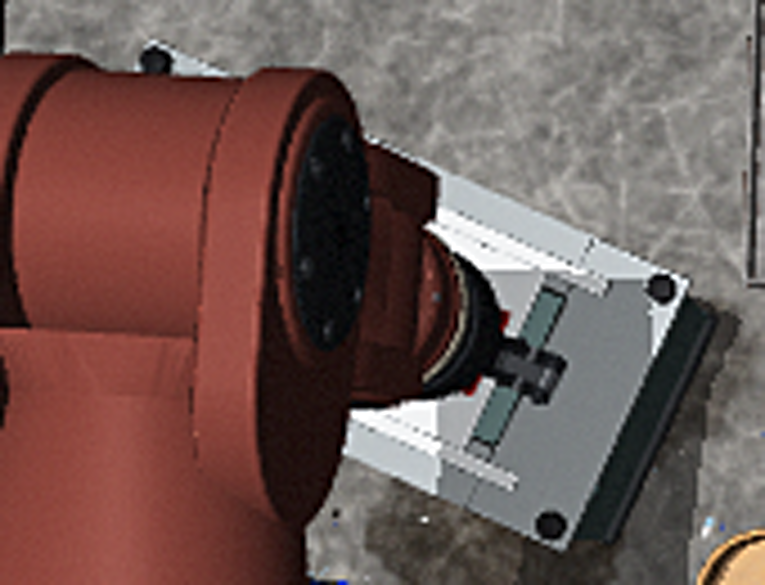

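```bash
python3 -m crank '[[[0,0.006,0,0,0,0,1],[0,0.012,0,0,0,0,1],[0,0.014,0,0,0,0,1],[0,0.014,0,0,0,0,1],[0,0.014,0,0,0,0,1],[0,0.014,0,0,0,0,1],[0,0.014,0,0,0,0,1],[0,0.008,0,0,0,0,1]]]'
python3 - <<'E'
from h import *
go((530,111,172),67)
E
```

```text
t: 5.88
ee_pos: [570.5, 204.3, 171.4]
tcp_rot: [0.003, 0.199, 0.98, 0.0]
wrist_force: [-0.5, -2.8, 1.1]
width: 5.2
pos [570.5 204.3 171.4] yhead 67.02 z [ 0.005 -0.001 -1.   ] shift [   0.9 -101.7   -0.8] t 5.88 w 5.2 F [-0.5 -2.8  1.1]
rz 0.02
```

```bash
python3 -m crank '[[[0,0.004,0,0,0,0,1],[0,0.004,0,0,0,0,1],[0,0.003,0,0,0,0,1]]]'; python3 -m crank '[[[0,0.003,0,0,0,0,1],[0,0.003,0,0,0,0,1]]]';python3 -m crank '[[[0,0.003,0,0,0,0,1],[0,0.002,0,0,0,0,1]]]'
```

```text
t: 6.25
ee_pos: [575.1, 215.2, 171.5]
tcp_rot: [0.003, 0.199, 0.98, 0.0]
wrist_force: [-1.9, -2.2, 0.5]
width: 4.9
t: 6.5
ee_pos: [576.2, 217.9, 171.4]
tcp_rot: [0.002, 0.2, 0.98, -0.003]
wrist_force: [-13.3, -25.0, 8.1]
width: 5.0
t: 6.75
ee_pos: [576.1, 217.6, 171.5]
tcp_rot: [0.0, 0.202, 0.979, -0.008]
wrist_force: [-6.0, -10.4, 4.1]
width: 5.2
```

```bash
python3 -m crank '[[[0,0,0,0,0,0,-1],[0,0,0,0,0,0,-1],[0,0,0,0,0,0,-1],[0,0,0,0,0,0,-1],[0,0,-0.03,0,0,0,-1],[0,0,-0.05,0,0,0,-1],[0,0,-0.05,0,0,0,-1],[0,0,-0.05,0,0,0,-1]]]'
python3 - <<'E'
from h import *
go((541.3,137.2,340),67)
s=cam("scene");t=cam("top")
th,o=np.radians(67),(541.3,137.2)
P=[loc(th,o,p,162) for p in [(217,-82),(217,82),(-113,82),(-113,-82)]]
S=[loc(th,o,p,162) for p in [(54,-44.5),(54,44.5),(-54,44.5),(-54,-44.5)]]
q=[(P,(0,0,255)),(S,(0,255,0))]
draw(t,q,105,160,275,290,4.5,"pics/t6.png");draw(s,q,190,120,310,255,4.4,"pics/s6.png")
E
```

```text
t: 7.75
ee_pos: [575.1, 221.3, 351.4]
tcp_rot: [-0.003, 0.201, 0.979, -0.008]
wrist_force: [0.5, -0.1, 0.5]
width: 85.3
pos [575.1 221.3 351.4] yhead 66.76 z [-0.01  -0.015 -1.   ] shift [ -2.1 -90.4  13. ] t 7.75 w 85.3 F [ 0.5 -0.1  0.5]
rz -0.24
```

View pics/t6.png

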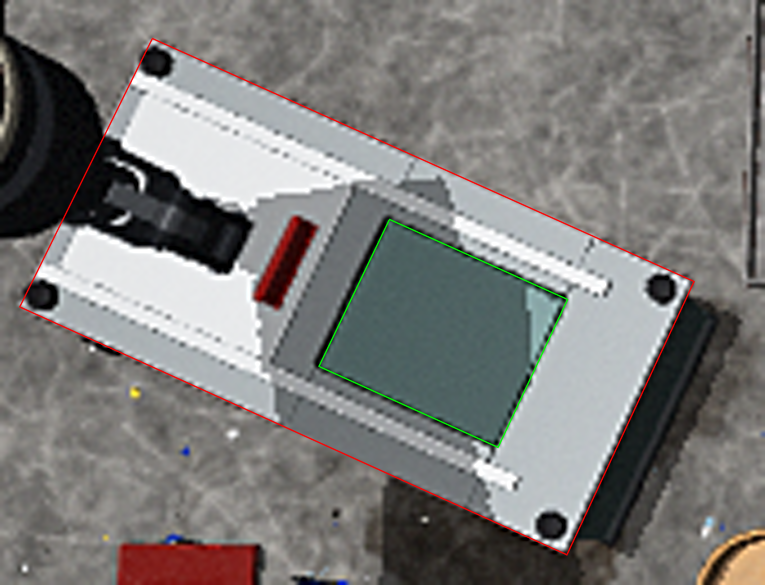

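View pics/s6.png

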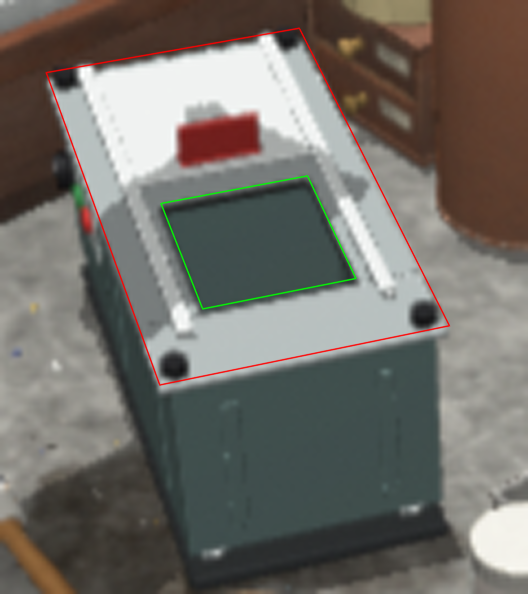

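```bash
python3 - <<'E'
from h import *
t=cam("top");s=cam("scene")
crop(t,355,235,425,305,8,"pics/t_b.png")
im=t["image"].astype(int); m=(im.sum(2)<110).astype(np.uint8); m[:,:355]=0;m[:,400:]=0;m[:245]=0;m[290:]=0
k,l,st,ce=cv2.connectedComponentsWithStats(m);i=1+np.argmax(st[1:,4]);print(st[i],ce[i])
u=lambda p:uncrop(p,330,220,5)
W=[onz(t,*u((312,150)),31),onz(t,*u((358,265)),31),onz(t,*u((180,195)),38),onz(t,*u((225,318)),38)]
L=[(-44,-35.5),(-44,35.5),(44,-35.5),(44,35.5)]
th,o,r=fit(L,[w[:2] for w in W]);print(np.degrees(th),o,r.round(1).tolist())
print("handle pred",loc(th,o,(41,0),156),"seen",onz(t,*u((232,253)),156), proj(t,loc(th,o,(41,0),156)))
E
```

```text
[366 266  14  17  74] [371.91891892 271.66216216]
111.40627594366575 [ 475.35333015 -326.48159216] [[-3.4, 4.2], [-0.1, 4.3], [2.0, -4.5], [1.5, -4.0]]
handle pred [ 460.38920074 -288.30994259  156.        ] seen [ 459.9111645  -291.12285186  156.        ] [374.86487265 269.98271359]
```

View pics/t_b.png

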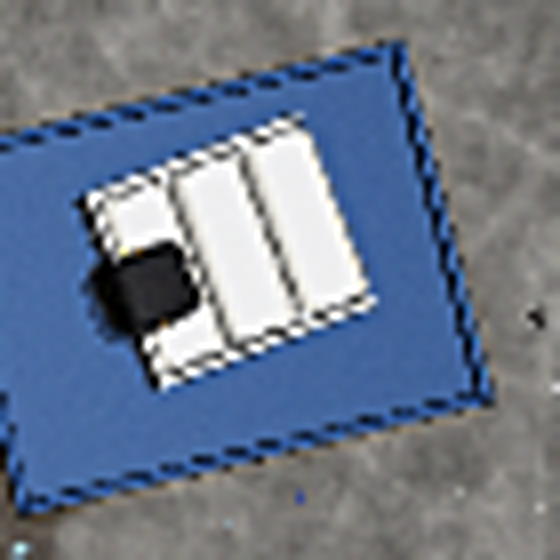

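```bash
python3 - <<'E'
from h import *
t=cam("top")
u=lambda p:uncrop(p,355,235,8)
def H(a,b,z):
    d=onz(t,*u(b),z)-onz(t,*u(a),z);return round(np.degrees(np.arctan2(d[1],d[0])),1),round(np.linalg.norm(d),1)
print("walls",H((375,298),(165,388),31),H((305,118),(85,205),31))
print("back",H((160,390),(82,200),38),"cyl",H((228,350),(170,180),33),H((303,315),(245,150),33), "front",H((372,300),(305,120),31))
print("wall corners",[onz(t,*u(p),z).round(1)[:2].tolist() for p,z in [((375,298),31),((305,118),31),((163,390),38),((83,200),38)]])
print("handle top c",[onz(t,*u(p),156).round(1)[:2].tolist() for p in [(157,288),(165,240),(203,300)]])
cv2.imwrite("pics/hb.png",cv2.resize(np.clip((t["image"][255:290,360:390,::-1]/255.)**.45*255,0,255).astype(np.uint8),None,fx=16,fy=16,interpolation=cv2.INTER_NEAREST))
s=cam("scene")
cv2.imwrite("pics/hs.png",cv2.resize(np.clip((s["image"][275:320,325:365,::-1]/255.)**.45*255,0,255).astype(np.uint8),None,fx=13,fy=13,interpolation=cv2.INTER_NEAREST))
E
```

```text
walls (np.float64(114.2), np.float64(78.7)) (np.float64(112.7), np.float64(81.8))
back (np.float64(23.1), np.float64(69.8)) cyl (np.float64(19.5), np.float64(61.3)) (np.float64(19.9), np.float64(59.8)) front (np.float64(20.9), np.float64(65.8))
wall corners [[460.4, -376.7], [521.9, -352.2], [427.5, -303.4], [491.6, -275.3]]
handle top c [[458.9, -286.7], [473.8, -289.0], [455.5, -300.9]]
```

View pics/hb.png

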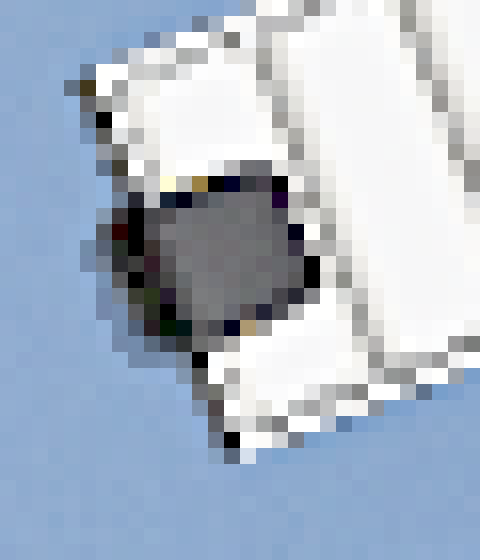

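View pics/hs.png

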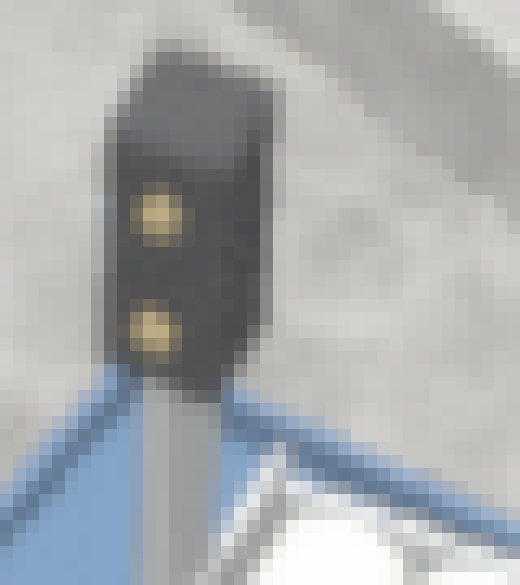

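```bash
python3 - <<'E'
from h import *
t=cam("top");s=cam("scene")
p=uncrop((232,250),360,255,16); print(onz(t,*p,156))
q=uncrop((205,105),325,275,13)  # top face centre in scene
print(onz(s,*q,156), tri(t,p,s,q))
w=onz(t,*p,156)
go((w[0],w[1],260),21)
print(arm.state()["joints"])
# gold tin, jar, flat tin
for nm,pp,z in (("gold",(277,293),58),("jar",(300,240),95),("flat",(452,299),36)): print(nm,onz(t,*pp,z))
E
```

```text
[ 459.91848417 -286.25320072  156.        ]
[ 457.75252025 -293.79331262  156.        ] (array([ 461.30575701, -288.09025496,  148.94731405]), np.float64(3.0744186577829535))
pos [574.9 221.1 348.2] yhead 66.75 z [-0.012 -0.016 -1.   ] shift [ -95.1 -509.8   97.5] t 8.15 w 85.4 F [ 0.5 -0.1 -0.4]
rz 45.75
[ 0.16186863  0.24873502  0.47362579  1.81032085 -0.01334747  0.56784289]
gold [396.42666447 -39.53406497  58.        ]
jar [536.36864116 -98.97723868  95.        ]
flat [ 389.19720147 -514.26393293   36.        ]
```

```bash
cat >> h.py <<'E'
def frame(heading,tilt=0):
    h=np.radians(heading); y=np.array([np.cos(h),np.sin(h),0]);z=np.array([0,0,-1.]);x=np.cross(y,z)
    return Rot.from_matrix(np.c_[x,y,z])*Rot.from_rotvec([0,np.radians(tilt),0])
def turn(heading,tilt=0):
    print("rotvec deg",np.round((tR().inv()*frame(heading,tilt)).as_rotvec(degrees=True),2))
E
python3 -m crank '[[[-0.0095,-0.051,0.0045,0,0,0,-1],[-0.0095,-0.051,0.0045,0,0,0,-1],[-0.0095,-0.051,0.0045,0,0,0,-1],[-0.0095,-0.051,0.0045,0,0,0,-1],[-0.0095,-0.051,0.0045,0,0,0,-1],[-0.0095,-0.051,0.0045,0,0,0,-1],[-0.0095,-0.051,0.0045,0,0,0,-1],[-0.0095,-0.051,0.0045,0,0,0,-1],[-0.0095,-0.051,0.0045,0,0,0,-1],[-0.0095,-0.045,0.0045,0,0,0,-1],[0,0,0,0,0,9.2,-1],[0,0,0,0,0,9.2,-1],[0,0,0,0,0,9.2,-1],[0,0,0,0,0,9.2,-1],[0,0,0,0,0,8.7,-1]]]'
python3 - <<'E'
from h import *
go((460,-287,300));turn(21)
E
```

```text
t: 10.02
ee_pos: [451.8, -292.6, 291.5]
tcp_rot: [-0.013, 0.574, 0.818, -0.011]
wrist_force: [-0.9, 0.1, -0.2]
width: 85.0
pos [ 451.8 -292.6  291.5] yhead 19.88 z [-0.034 -0.003 -0.999] shift [ 2.5  9.3 -8.8] t 10.03 w 85.0 F [-0.9  0.1 -0.2]
rotvec deg [-1.88 -0.55 -1.13]
```

```bash
python3 -m crank '[[[0.0025,0.009,0.01,-1.9,-0.5,-1.1,-1],[0,0,0.03,0,0,0,-1],[0,0,0.03,0,0,0,-1],[0,0,0.02,0,0,0,-1],[0,0,0.005,0,0,0,-1]]]'
python3 - <<'E'
from h import *
go((460,-287,117));turn(21)
s=cam("scene");crop(s,290,200,420,320,6,"pics/s7.png")
t=cam("top");crop(t,320,220,440,320,6,"pics/t7.png")
E
```

```text
t: 10.65
ee_pos: [457.1, -284.6, 188.4]
tcp_rot: [-0.003, 0.567, 0.823, 0.001]
wrist_force: [0.4, 0.1, 0.3]
width: 85.9
pos [ 457.1 -284.6  188.4] yhead 20.86 z [-0.003  0.006 -1.   ] shift [-3.8  1.9 71.4] t 10.65 w 85.9 F [0.4 0.1 0.3]
rotvec deg [-0.06 -0.39 -0.14]
```

View pics/s7.png

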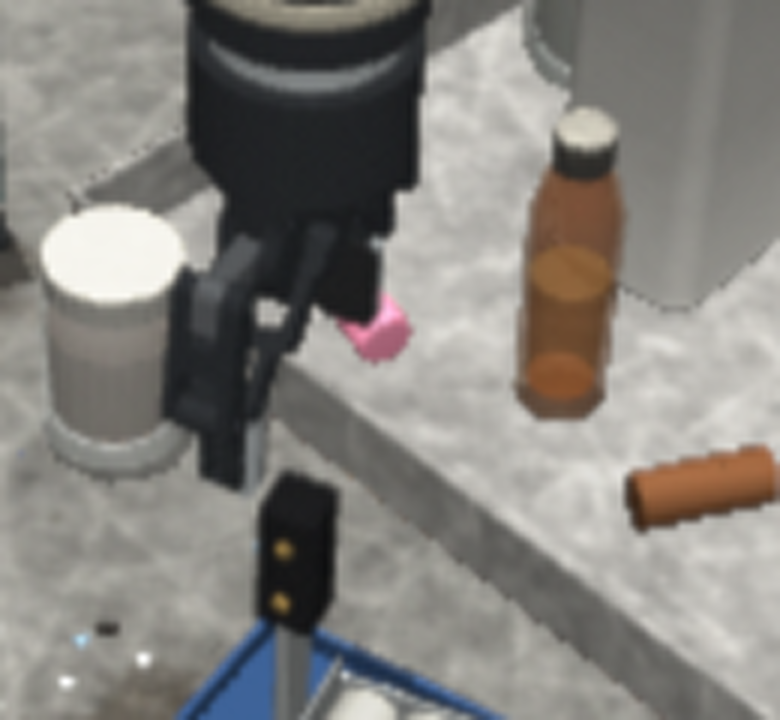

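View pics/t7.png

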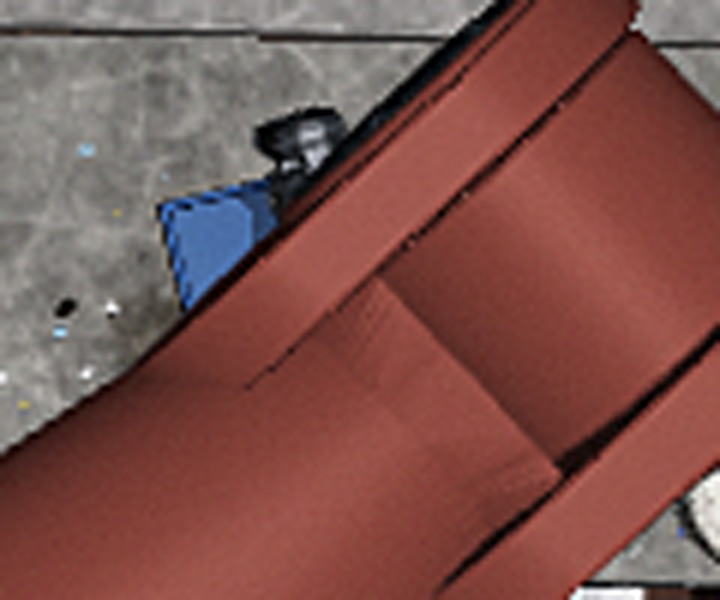

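```bash
python3 -m crank '[[[-0.0035,0.002,0.005,0,0,0,-1],[0,0,0.02,0,0,0,-1],[0,0,0.02,0,0,0,-1],[0,0,0.015,0,0,0,-1],[0,0,0.006,0,0,0,-1]]]'
python3 - <<'E'
from h import *
go((460,-287,117));turn(21)
s=cam("scene");crop(s,290,240,400,350,6,"pics/s8.png")
E
```

```text
t: 11.38
ee_pos: [461.7, -288.5, 121.4]
tcp_rot: [-0.001, 0.567, 0.823, 0.001]
wrist_force: [0.6, -0.1, -0.3]
width: 85.4
pos [ 461.7 -288.5  121.4] yhead 20.86 z [-0.     0.003 -1.   ] shift [ 2.  -1.1  4.4] t 11.38 w 85.4 F [ 0.6 -0.1 -0.3]
rotvec deg [ 0.04 -0.14 -0.14]
```

View pics/s8.png

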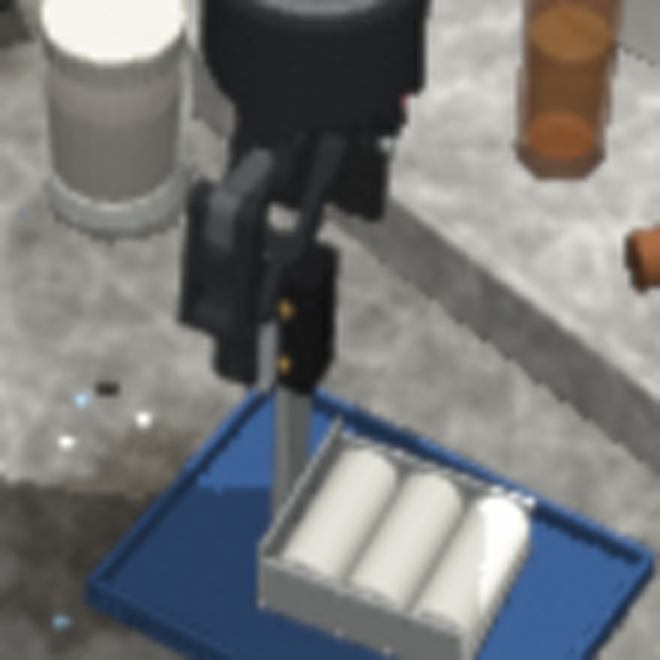

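```bash
python3 -m crank '[[[0.002,-0.001,0.004,0,0,0,-1],[0,0,0,0,0,0,1],[0,0,0,0,0,0,1],[0,0,0,0,0,0,1],[0,0,0,0,0,0,1],[0,0,0,0,0,0,1]]]' 90
python3 - <<'E'
from h import *
go((460,-287,117));turn(21)
s=cam("scene");crop(s,290,240,400,350,6,"pics/s9.png")
E
```

```text
t: 12.18
ee_pos: [460.5, -287.4, 118.5]
tcp_rot: [0.0, 0.567, 0.823, 0.001]
wrist_force: [0.7, -0.0, -1.5]
width: 23.0
pos [ 460.5 -287.4  118.5] yhead 20.85 z [ 0.001  0.001 -1.   ] shift [ 0.6 -0.3  1.5] t 12.18 w 23.0 F [ 0.7 -0.  -1.5]
rotvec deg [ 0.09 -0.04 -0.15]
```

View pics/s9.png

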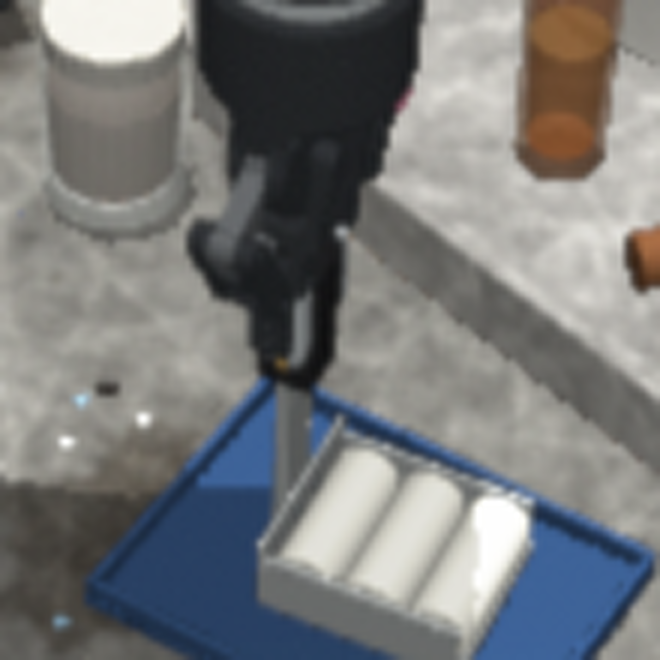

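```bash
python3 -m crank '[[[0,0,-0.008,0,0,0,1],[0,0,-0.015,0,0,0,1],[0,0,-0.02,0,0,0,1],[0,0,-0.024,0,0,0,1],[0,0,-0.024,0,0,0,1],[0,0,-0.024,0,0,0,1],[0,0,-0.024,0,0,0,1],[0,0,-0.024,0,0,0,1],[0,0,-0.024,0,0,0,1],[0,0,-0.02,0,0,0,1],[0,0,-0.01,0,0,0,1]]]'
python3 - <<'E'
from h import *
go((557,174,330));turn(20.85)
s=cam("scene");crop(s,270,120,410,260,5,"pics/s10.png")
E
```

```text
t: 13.6
ee_pos: [459.1, -286.5, 349.8]
tcp_rot: [0.001, 0.567, 0.823, 0.001]
wrist_force: [0.4, 0.2, -4.9]
width: 22.9
pos [ 459.1 -286.5  349.8] yhead 20.87 z [ 0.002  0.001 -1.   ] shift [395.4 255.4  20.3] t 13.6 w 22.9 F [ 0.4  0.2 -4.9]
rotvec deg [0.12 0.01 0.02]
```

View pics/s10.png

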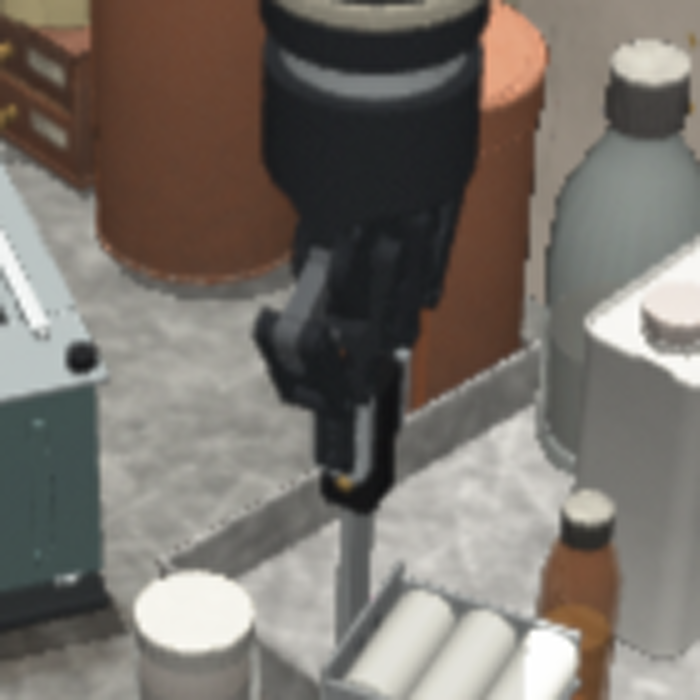

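```bash
python3 -m crank '[[[0,0,0,0,0,3,1],[0,0,0,0,0,5,1],[0,0,0,0,0,6,1],[0,0,0,0,0,6,1],[0,0,0,0,0,6,1],[0,0,0,0,0,6,1],[0,0,0,0,0,6,1],[0,0,0,0,0,4,1],[0,0,0,0,0,2,1]]]'
python3 - <<'E'
from h import *
go((557,174,340));turn(-23)
E
```

```text
t: 14.78
ee_pos: [458.2, -285.2, 346.8]
tcp_rot: [-0.003, 0.841, 0.54, 0.001]
wrist_force: [-0.7, 0.4, -3.2]
width: 22.9
pos [ 458.2 -285.2  346.8] yhead -24.59 z [-0.002  0.005 -1.   ] shift [ 458.6 -101.3    9. ] t 14.78 w 22.9 F [-0.7  0.4 -3.2]
rotvec deg [-0.2  -0.24 -1.59]
```

```bash
python3 -m crank '[[[0.008,-0.002,0,0,0,-0.8,1],[0.016,-0.004,0,0,0,-0.8,1],[0.022,-0.005,0,0,0,0,1],[0.026,-0.005,0,0,0,0,1],[0.026,-0.005,0,0,0,0,1],[0.026,-0.005,0,0,0,0,1],[0.026,-0.005,0,0,0,0,1],[0.026,-0.005,0,0,0,0,1],[0.026,-0.005,0,0,0,0,1],[0.026,-0.005,0,0,0,0,1],[0.026,-0.005,0,0,0,0,1],[0.026,-0.005,0,0,0,0,1],[0.026,-0.005,0,0,0,0,1],[0.026,-0.005,0,0,0,0,1],[0.026,-0.005,0,0,0,0,1],[0.022,-0.005,0,0,0,0,1],[0.016,-0.004,0,0,0,0,1],[0.008,-0.002,0,0,0,0,1]]]'
python3 - <<'E'
from h import *
go((557,174,340));turn(-23)
E
```

```text
t: 17.02
ee_pos: [531.9, 151.4, 350.1]
tcp_rot: [-0.004, 0.825, 0.566, 0.003]
wrist_force: [0.2, 0.2, -3.9]
width: 22.8
pos [531.9 151.4 350.1] yhead -21.11 z [-0.    0.01 -1.  ] shift [30.  15.3 10.3] t 17.02 w 22.8 F [ 0.2  0.2 -3.9]
rotvec deg [-0.23 -0.53  1.89]
```

```bash
python3 -m crank '[[[0.008,0.004,0,0,-0.2,1,1],[0.014,0.007,0,-0.2,-0.3,0.9,1],[0.007,0.004,0,0,0,0,1],[0,0,0,0,0,0,1]]]'
python3 - <<'E'
from h import *
go((557,174,340));turn(-23)
s=cam("scene");crop(s,190,60,310,240,4,"pics/s11.png")
t=cam("top");crop(t,130,170,270,290,5,"pics/t11.png")
E
```

```text
t: 17.52
ee_pos: [558.1, 172.8, 350.1]
tcp_rot: [-0.0, 0.835, 0.551, -0.0]
wrist_force: [-0.0, -0.7, -3.7]
width: 23.2
pos [558.1 172.8 350.1] yhead -23.18 z [-0.001 -0.    -1.   ] shift [ 0.7 -1.5 10.1] t 17.52 w 23.2 F [-0.  -0.7 -3.7]
rotvec deg [-0.02  0.03 -0.18]
```

View pics/s11.png

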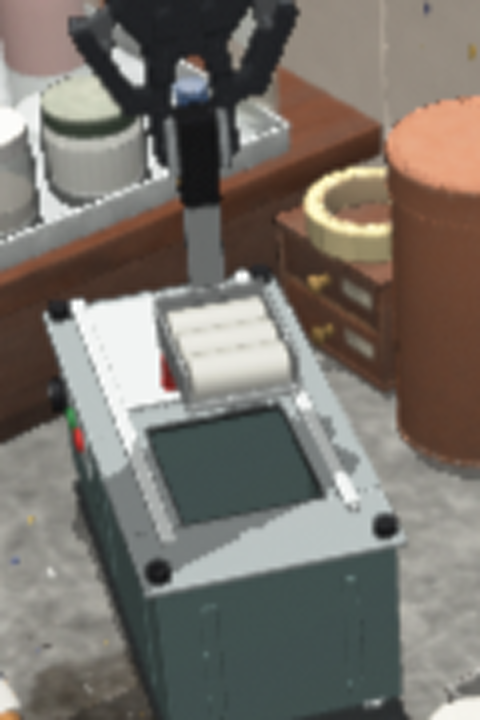

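View pics/t11.png

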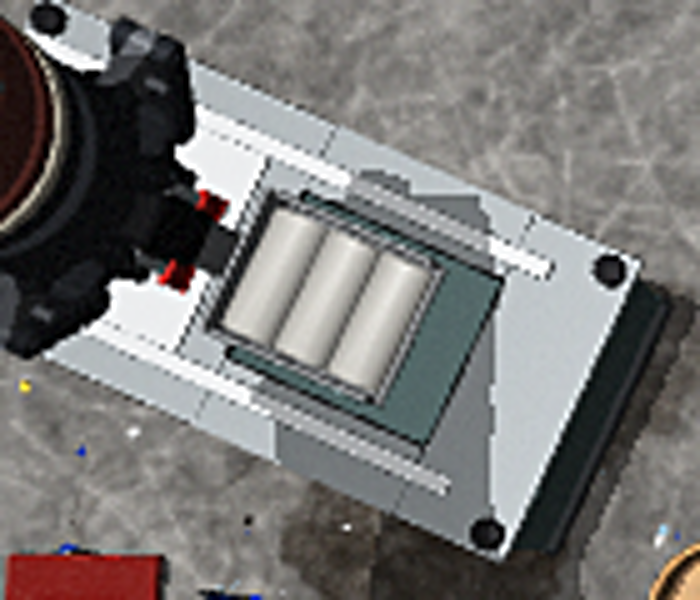

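```bash
python3 - <<'E'
from h import *
t=cam("top")
crop(t,165,200,225,260,10,"pics/t12.png")
u=lambda p:uncrop(p,130,170,5)
zb=350.1-114.5
L=[(-44,-35.5),(-44,35.5),(44,-35.5),(44,35.5)]
W=[onz(t,*u((444,264)),zb+27)[:2],onz(t,*u((378,404)),zb+27)[:2],onz(t,*u((276,188)),zb+34)[:2],onz(t,*u((206,332)),zb+34)[:2]]
th,o,r=fit(L,W);print(np.degrees(th),o,r.round(1).tolist())
for th_,o_,col in((th,o,None),):
  pass
q=[]
def box(th,o,zb,col): return [([loc(th,o,p,zb+27) for p in L[:1]+L[1:2]+[(44,35.5),(44,-35.5)]],col)]
th0=np.radians(66.8);e=arm.state()["ee_pos"];o0=e[:2]-40*np.array([np.cos(th0),np.sin(th0)])
print("assumed",o0)
draw(t,box(th0,o0,zb,(0,255,0)),165,200,225,260,10,"pics/t12.png")
E
```

```text
67.38896585764415 [540.48783056 129.07824116] [[0.5, 3.1], [2.4, 2.8], [-1.6, -3.3], [-1.4, -2.6]]
assumed [541.91318617 135.74798508]
```

View pics/t12.png

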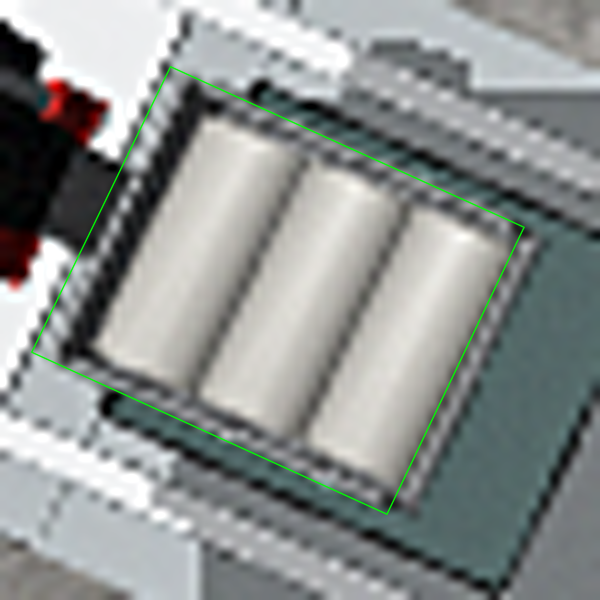

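```bash
python3 - <<'E'
from h import *
t=cam("top")
zb=arm.state()["ee_pos"][2]-114.5
th0=np.radians(66.8);e=arm.state()["ee_pos"];o0=e[:2]-40*np.array([np.cos(th0),np.sin(th0)])
r=lambda p,z:loc(th0,o0,p,zb+z)
q=[([r((-44,-35.5),2),r((-44,35.5),2)],(0,0,255)),([r((44,-35.5),34),r((44,35.5),34)],(255,0,255)),([r((-44,-35.5),27),r((44,-35.5),27)],(0,255,0)),([r((-44,35.5),27),r((44,35.5),27)],(0,255,0)),
([r((-44,-35.5),27),r((-44,-35.5),0)],(255,255,0)),([r((-44,35.5),27),r((-44,35.5),0)],(255,255,0))]
draw(t,q,165,200,225,260,12,"pics/t13.png")
E
```

```text
(no output)
```

View pics/t13.png

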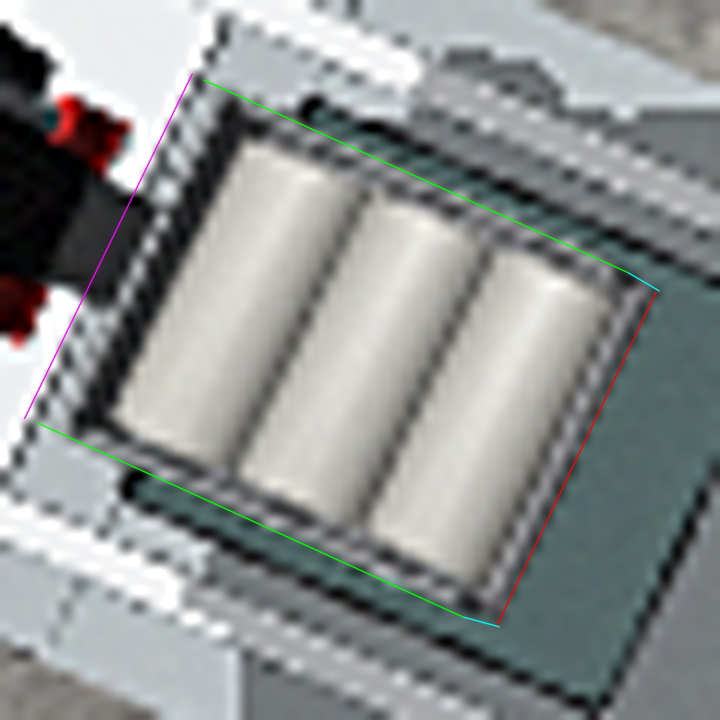

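```bash
python3 -m crank '[[[0.001,-0.0018,0.006,0,0,-0.2,1],[0,0,0.012,0,0,0,1],[0,0,0.014,0,0,0,1],[0,0,0.014,0,0,0,1],[0,0,0.008,0,0,0,1],[0,0,0.0,0,0,0,1]]]'
python3 - <<'E'
from h import *
go((557.1,174.5,209.5));turn(-23)
zb=arm.state()["ee_pos"][2]-114.5;print(zb)
e=arm.state()["ee_pos"];th0=np.radians(67);o0=e[:2]-40*np.array([np.cos(th0),np.sin(th0)])
s=cam("scene");crop(s,210,130,300,215,8,"pics/s14.png")
t=cam("top")
crop(t,165,195,240,260,10,"pics/t14.png")
E
```

```text
t: 18.48
ee_pos: [555.0, 173.7, 291.8]
tcp_rot: [-0.0, 0.834, 0.552, -0.001]
wrist_force: [-0.6, 0.2, -5.2]
width: 23.2
pos [555.  173.7 291.8] yhead -23.00 z [-0.002 -0.001 -1.   ] shift [ 1.6  1.7 82.3] t 18.48 w 23.2 F [-0.6  0.2 -5.2]
rotvec deg [-0.07  0.07  0.  ]
177.31220816866932
```

View pics/s14.png

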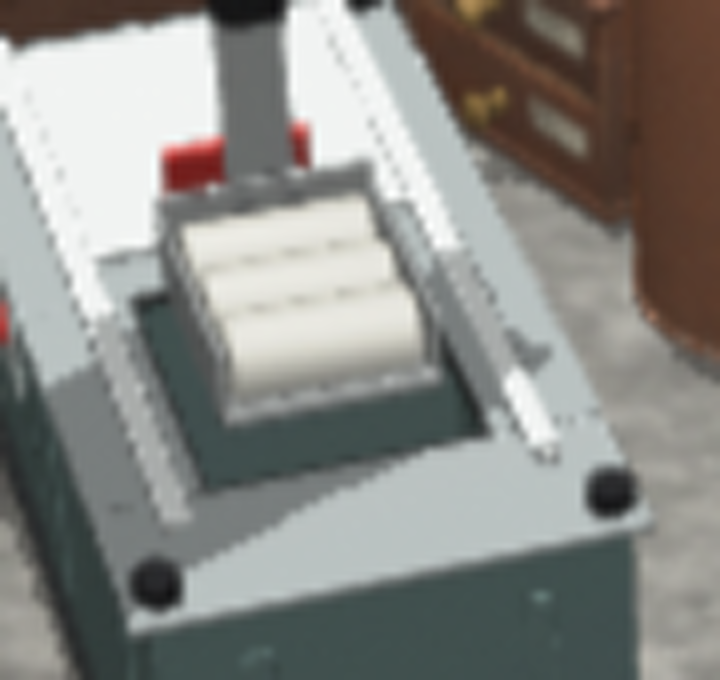

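View pics/t14.png

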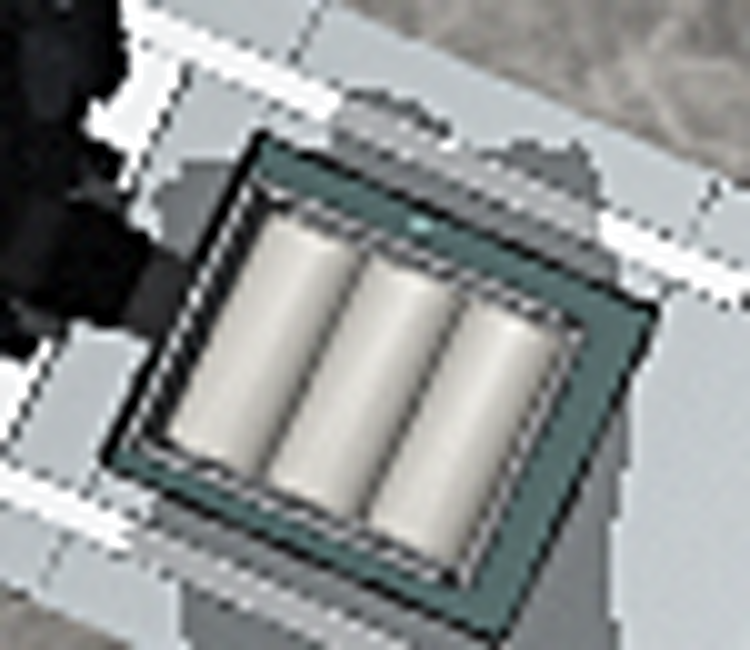

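```bash
python3 -m crank '[[[0.0013,0.0017,0.0,0,0,0,1],[0,0,0.006,0,0,0,1],[0,0,0,0,0,0,1]]]'
python3 - <<'E'
from h import *
go((557.1,174.5,209.5));turn(-23)
E
```

```text
t: 18.95
ee_pos: [558.2, 174.4, 287.6]
tcp_rot: [0.001, 0.834, 0.552, 0.001]
wrist_force: [-0.3, -0.8, -3.1]
width: 23.3
pos [558.2 174.4 287.6] yhead -23.00 z [ 0.002 -0.    -1.   ] shift [-0.3 -1.2 78.1] t 18.95 w 23.3 F [-0.3 -0.8 -3.1]
rotvec deg [ 0.09 -0.02  0.  ]
```

```bash
python3 -m crank '[[[0,-0.0008,0.006,0,0,0,1],[0,0,0.009,0,0,0,1],[0,0,0.009,0,0,0,1],[0,0,0.005,0,0,0,1]]]'
python3 - <<'E'
from h import *
go((557.1,174.5,209.5));turn(-23)
t=cam("top")
crop(t,165,195,240,260,10,"pics/t15.png")
E
```

```text
t: 19.45
ee_pos: [557.4, 174.7, 256.5]
tcp_rot: [0.001, 0.834, 0.552, 0.001]
wrist_force: [-0.6, -0.3, -3.6]
width: 23.1
pos [557.4 174.7 256.5] yhead -23.00 z [ 0.001 -0.    -1.   ] shift [-0.3 -0.3 47. ] t 19.45 w 23.1 F [-0.6 -0.3 -3.6]
rotvec deg [ 0.08 -0.02  0.  ]
```

View pics/t15.png

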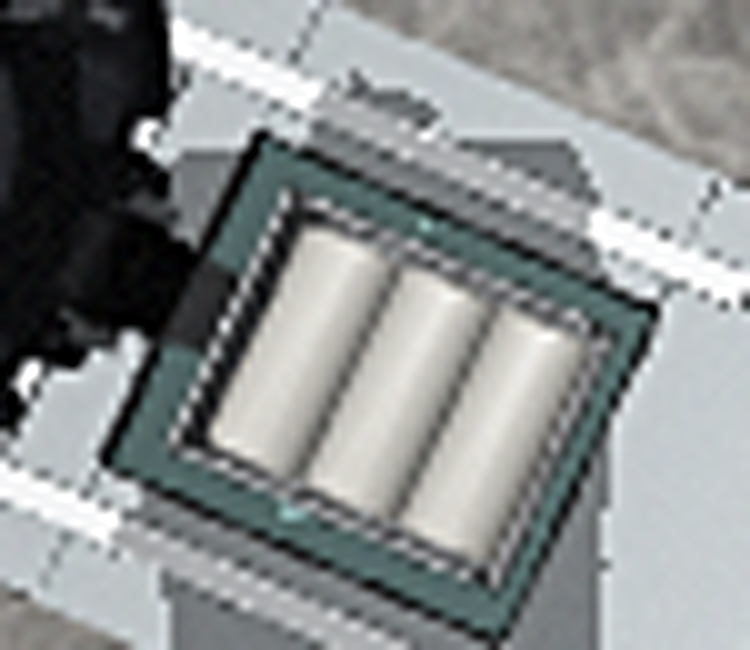

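```bash
python3 -m crank '[[[0,0,0.008,0,0,0,1],[0,0,0.009,0,0,0,1],[0,0,0.009,0,0,0,1],[0,0,0.009,0,0,0,1],[0,0,0.005,0,0,0,1],[0,0,0.0,0,0,0,1]]]'
python3 - <<'E'
from h import *
go((557.1,174.5,209.5));turn(-23)
print(arm.state()["joints"])
s=cam("scene");crop(s,210,130,300,215,8,"pics/s16.png")
E
```

```text
t: 20.25
ee_pos: [557.1, 174.6, 212.7]
tcp_rot: [0.0, 0.834, 0.552, -0.0]
wrist_force: [-0.0, 0.1, -4.0]
width: 23.2
pos [557.1 174.6 212.7] yhead -22.99 z [ 0. -0. -1.] shift [-0.1  0.1  3.2] t 20.25 w 23.2 F [-0.   0.1 -4. ]
rotvec deg [0.02 0.02 0.01]
[ 8.01819759e-02  5.12730284e-02  8.10185638e-03  1.52745859e+00
 -4.37558834e-04  2.05229864e+00]
```

View pics/s16.png

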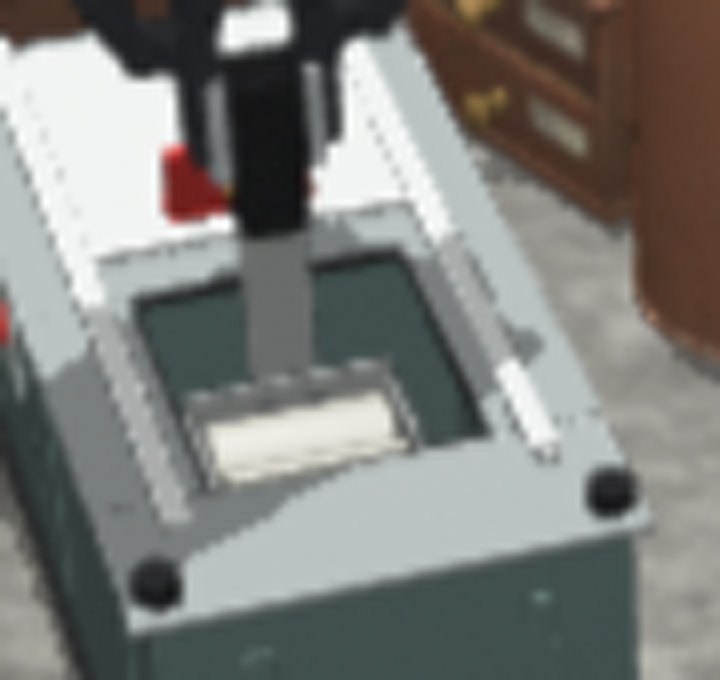

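```bash
cat >> h.py <<'E'
def boat(p=(40,114.5),o=(541.3,137.2),th=67):
    """boat pose in cover frame from TCP"""
    st=arm.state();M=tR().as_matrix();B=np.c_[M[:,0],-M[:,1],-M[:,2]]
    O=st["ee_pos"]-B@np.array([p[0],0,p[1]])
    C=np.array([[np.cos(np.radians(th)),-np.sin(np.radians(th)),0],[np.sin(np.radians(th)),np.cos(np.radians(th)),0],[0,0,1]])
    f=lambda q:(C.T@(O+B@np.array(q,float)-[o[0],o[1],0])).round(1)
    print("O",f((0,0,0)),"lip",f((-44,0,2)),"backtop",f((44,0,34)),"backtop38",f((38,0,34)),"tilt %.1f"%np.degrees(np.arcsin(B[2,0])),"roll %.1f"%np.degrees(np.arcsin(B[2,1])))
    a,b=f((44,0,0)),f((44,0,92)); k=(162-a[2])/(b[2]-a[2]); print("strip rear at cover x,y",(a+k*(b-a)).round(1)[:2],"handle bottom",f((29,0,92)),"t",round(st["t"],2),"j",st["joints"].round(2),"F",st["wrist_force"].round(1))
E
python3 -m crank '[[[-0.0078,0,-0.0023,0,4.3,0,1],[-0.0078,0,-0.0023,0,4.3,0,1],[-0.0078,0,-0.0023,0,4.3,0,1]]]'
python3 -c "
from h import *
boat()"
```

```text
t: 20.68
ee_pos: [548.5, 153.5, 219.4]
tcp_rot: [-0.063, 0.827, 0.55, 0.097]
wrist_force: [-1.5, -0.4, -3.1]
width: 23.2
O [ 5.2 -0.6 98.8] lip [-38.1  -0.8  90.6] backtop [ 40.2  -0.4 142. ] backtop38 [ 34.4  -0.4 140.6] tilt 13.2 roll -0.2
strip rear at cover x,y [35.5 -0.4] handle bottom [ 12.3  -0.3 195. ] t 20.68 j [-0.08 -0.15 -0.19  1.45  0.22  1.9 ] F [-1.5 -0.4 -3.1]
```

```bash
python3 -m crank '[[[-0.0078,0,-0.0023,0,4.3,0,1],[-0.0078,0,-0.0023,0,4.3,0,1],[-0.0078,0,-0.0023,0,4.3,0,1]]]'
python3 -c "
from h import *
boat()"
```

```text
t: 21.05
ee_pos: [539.4, 129.8, 221.4]
tcp_rot: [-0.124, 0.81, 0.539, 0.193]
wrist_force: [-0.3, -0.3, -3.9]
width: 23.0
O [  7.8  -2.1 101. ] lip [-32.5  -2.4  83.2] backtop [ 32.   -1.6 151.1] backtop38 [ 26.6  -1.7 148.4] tilt 26.5 roll -0.5
strip rear at cover x,y [26.5 -1.5] handle bottom [ -7.4  -1.4 196.3] t 21.05 j [-0.26 -0.29 -0.35  1.43  0.46  1.73] F [-0.3 -0.3 -3.9]
```

```bash
python3 -m crank '[[[-0.0084,-0.0006,-0.0012,0,4.3,0,1],[-0.0084,-0.0006,-0.0012,0,4.3,0,1],[-0.0082,-0.0005,-0.0012,0,4.3,0,1],[-0.006,-0.0005,-0.001,0,3.2,0,1]]]'
python3 -c "
from h import *
boat()"
```

```text
t: 21.55
ee_pos: [527.1, 101.6, 211.5]
tcp_rot: [-0.196, 0.774, 0.517, 0.309]
wrist_force: [-0.0, -0.0, -1.5]
width: 23.0
O [ 10.4  -2.6 100.5] lip [-23.1  -3.1  71.9] backtop [ 19.5  -1.7 155.3] backtop38 [ 15.1  -1.8 151.2] tilt 42.9 roll -0.9
strip rear at cover x,y [13.2 -1.6] handle bottom [-31.   -1.2 187.5] t 21.55 j [-0.49 -0.33 -0.49  1.47  0.75  1.45] F [-0.  -0.  -1.5]
```

```bash
python3 -m crank '[[[0,0,0,0,0,0,1],[0,0,0,0,0,0,1],[0,0,0,0,0,0,1],[0,0,0,0,0,0,1]]]'
python3 -c "
from h import *
boat()
s=cam('scene');crop(s,210,130,300,215,8,'pics/s17.png')
t=cam('top');crop(t,150,185,250,265,8,'pics/t17.png')"
```

```text
t: 22.05
ee_pos: [528.0, 101.0, 213.3]
tcp_rot: [-0.194, 0.774, 0.518, 0.309]
wrist_force: [0.6, -0.0, -1.9]
width: 23.1
O [  9.8  -4.  102. ] lip [-23.9  -4.6  73.6] backtop [ 19.   -2.9 156.8] backtop38 [ 14.6  -3.  152.8] tilt 42.7 roll -1.1
strip rear at cover x,y [14.3 -2.8] handle bottom [-31.4  -2.3 189.3] t 22.05 j [-0.48 -0.33 -0.49  1.47  0.74  1.46] F [ 0.6 -0.  -1.9]
```

View pics/s17.png

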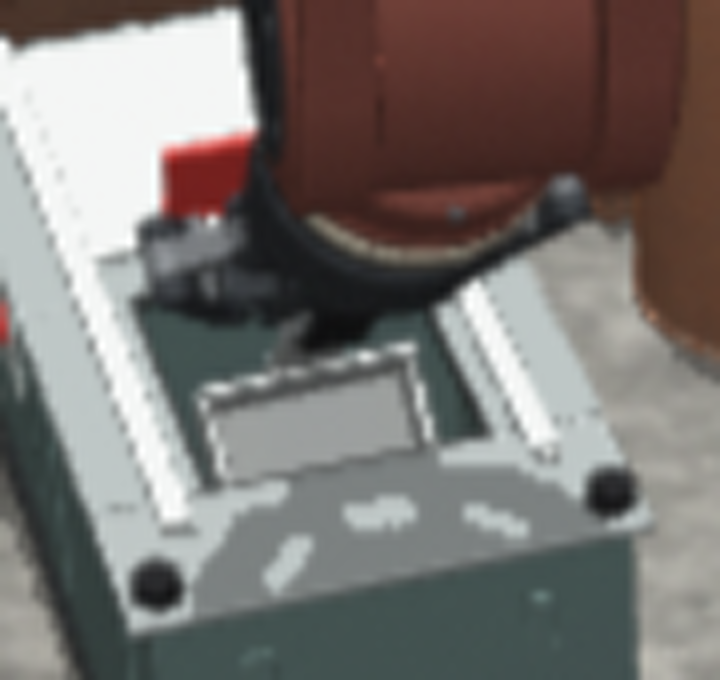

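View pics/t17.png

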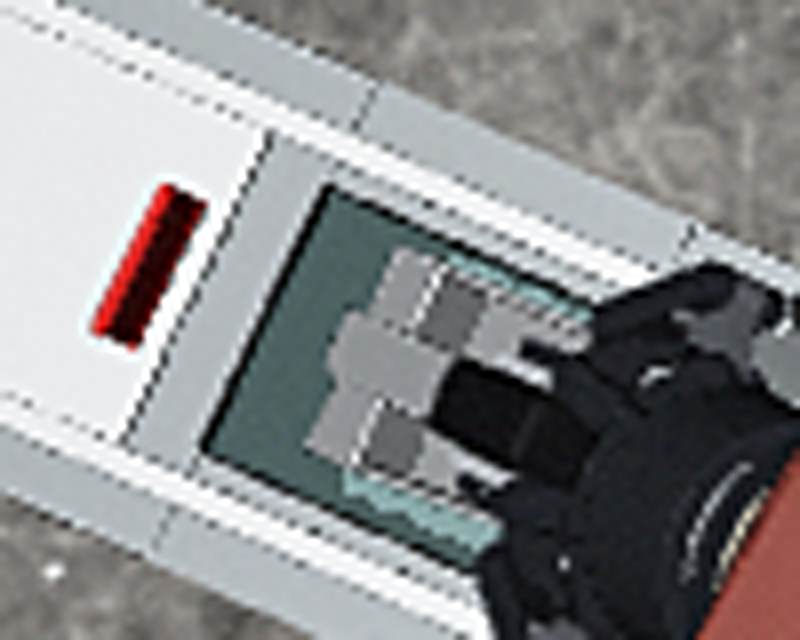

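```bash
python3 -m crank '[[[0.0076,-0.0015,0.003,0,-4.3,0,1],[0.0076,-0.0015,0.003,0,-4.3,0,1],[0.0076,-0.001,0.003,0,-4.3,0,1]]]'
python3 -c "
from h import *
boat();turn(-23,29.8)"
```

```text
t: 22.52
ee_pos: [533.1, 123.8, 219.3]
tcp_rot: [-0.133, 0.806, 0.535, 0.217]
wrist_force: [0.2, -0.7, -1.4]
width: 23.0
O [ 5.9  0.2 99.9] lip [-33.4  -0.1  80. ] backtop [ 27.5   1.1 151.2] backtop38 [ 22.3   1.  148.2] tilt 29.5 roll -1.0
strip rear at cover x,y [21.4  1.3] handle bottom [-14.1   1.9 194.3] t 22.52 j [-0.3  -0.33 -0.4   1.43  0.51  1.68] F [ 0.2 -0.7 -1.4]
rotvec deg [0.91 0.33 0.41]
```

```bash
python3 -m crank '[[[0.0078,0,0.003,0.3,-4.3,0.1,1],[0.0078,0,0.003,0.3,-4.3,0.1,1],[0.008,0,0.003,0.3,-4.3,0.1,1],[0.008,0,0.0031,0,-4.3,0,1]]]'
python3 -c "
from h import *
boat();turn(-23,12.6);turn(-23,0)"
```

```text
t: 23.02
ee_pos: [546.8, 156.8, 221.9]
tcp_rot: [-0.055, 0.829, 0.549, 0.086]
wrist_force: [-0.2, 0.0, -1.7]
width: 22.9
O [  4.4   2.3 101.6] lip [-39.1   2.2  94.6] backtop [ 40.5   2.4 143.9] backtop38 [ 34.7   2.4 142.6] tilt 11.8 roll -0.2
strip rear at cover x,y [36.8  2.5] handle bottom [ 14.    2.6 197.6] t 23.02 j [-0.06 -0.14 -0.17  1.46  0.19  1.92] F [-0.2  0.  -1.7]
rotvec deg [0.18 0.84 0.05]
rotvec deg [  0.18 -11.76   0.03]
```

```bash
python3 -m crank '[[[0.007,0.0005,0.0025,0.1,-4,0,1],[0.007,0.0005,0.0025,0.1,-4,0,1],[0.006,0.0005,0.0025,0,-3.5,0,1],[0,0,0,0,0,0,1]]]'
python3 -c "
from h import *
boat();turn(-23,0);go((557.1,174.5,330))
s=cam('scene');crop(s,210,130,300,215,8,'pics/s18.png')
t=cam('top');crop(t,150,185,250,265,8,'pics/t18.png')"
```

```text
t: 23.52
ee_pos: [556.6, 179.0, 217.1]
tcp_rot: [-0.0, 0.833, 0.554, -0.0]
wrist_force: [-0.1, 0.0, -1.3]
width: 22.8
O [  4.4   2.1 102.6] lip [-39.6   1.9 104.6] backtop [ 48.4   2.3 136.6] backtop38 [ 42.4   2.2 136.6] tilt -0.0 roll 0.0
strip rear at cover x,y [48.4  2.2] handle bottom [ 33.4   2.2 194.6] t 23.52 j [ 0.09  0.06  0.02  1.54 -0.    2.06] F [-0.1  0.  -1.3]
rotvec deg [-0.03  0.04  0.25]
pos [556.6 179.  217.1] yhead -22.75 z [-0.001 -0.    -1.   ] shift [  -4.     2.1 -112.9] t 23.52 w 22.8 F [-0.1  0.  -1.3]
```

View pics/s18.png

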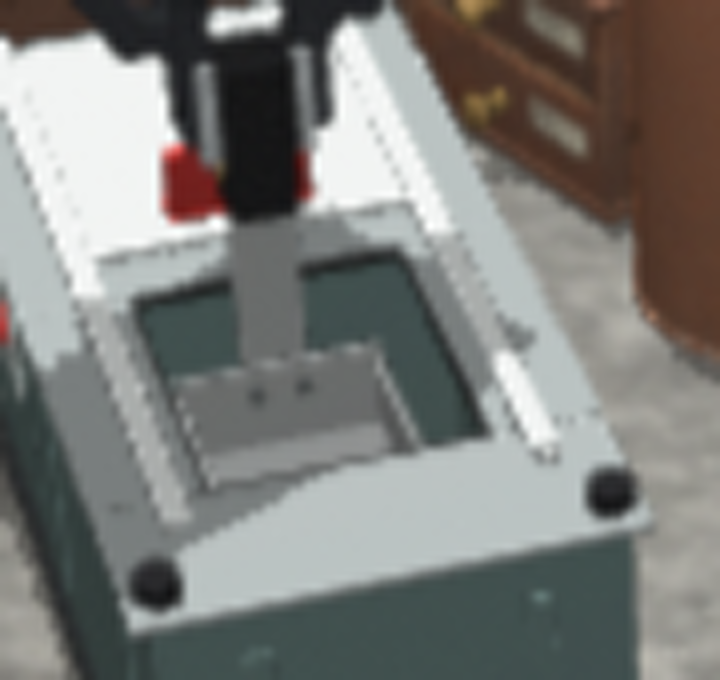

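View pics/t18.png

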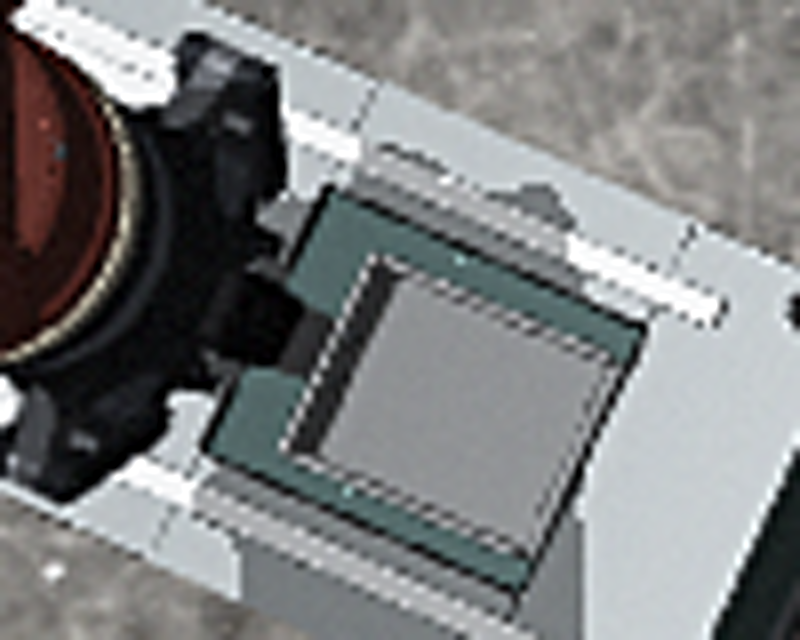

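```bash
python3 -m crank '[[[-0.004,0.002,0,0,0,0.2,1],[0,0,0,0,0,0,1],[0,0,0,0,0,0,1]]]'
python3 -c "
from h import *
boat();turn(-23,0);go((557.1,174.5,350))"
```

```text
t: 24.0
ee_pos: [556.7, 171.8, 218.1]
tcp_rot: [-0.0, 0.835, 0.551, 0.001]
wrist_force: [-0.2, -0.2, -1.3]
width: 23.1
O [ -1.9  -0.7 103.5] lip [-45.9  -0.5 105.4] backtop [ 42.1  -0.8 137.6] backtop38 [ 36.1  -0.7 137.6] tilt 0.1 roll -0.0
strip rear at cover x,y [42.  -0.7] handle bottom [ 26.9  -0.7 195.6] t 24.0 j [0.07 0.05 0.01 1.54 0.   2.05] F [-0.2 -0.2 -1.3]
rotvec deg [ 0.04 -0.14 -0.18]
pos [556.7 171.8 218.1] yhead -23.18 z [ 0.002  0.002 -1.   ] shift [   3.    -0.6 -131.9] t 24.0 w 23.1 F [-0.2 -0.2 -1.3]
```

```bash
python3 -m crank '[[[0.0018,-0.0004,-0.004,0,0,0,1],[0,0,-0.008,0,0,0,1],[0,0,-0.01,0,0,0,1],[0,0,-0.01,0,0,0,1]]]'
python3 -c "
from h import *
boat();turn(-23,0);go((557.1,174.5,350))"
```

```text
t: 24.5
ee_pos: [556.8, 173.5, 252.3]
tcp_rot: [-0.0, 0.835, 0.551, 0.001]
wrist_force: [1.2, 0.3, -2.4]
width: 23.1
O [-2.000e-01 -1.000e-01  1.377e+02] lip [-4.420e+01  1.000e-01  1.395e+02] backtop [ 43.7  -0.2 171.8] backtop38 [ 37.7  -0.2 171.8] tilt 0.2 roll -0.0
strip rear at cover x,y [43.7 -0.2] handle bottom [ 2.860e+01 -1.000e-01  2.297e+02] t 24.5 j [0.08 0.06 0.08 1.6  0.   2.05] F [ 1.2  0.3 -2.4]
rotvec deg [ 0.04 -0.15 -0.19]
pos [556.8 173.5 252.3] yhead -23.19 z [ 0.002  0.002 -1.   ] shift [  1.3  -0.1 -97.7] t 24.5 w 23.1 F [ 1.2  0.3 -2.4]
```

```bash
python3 -m crank '[[[0,0,-0.012,0,0,0,1],[0,0,-0.014,0,0,0,1],[0,0,-0.018,0,0,0,1],[0,0,-0.02,0,0,0,1],[0,0,-0.02,0,0,0,1],[0,0,-0.012,0,0,0,1]]]'
python3 - <<'E'
from h import *
boat()
t=cam("top")
im=t["image"];crop(t,140,175,270,290,5,"pics/t19.png")
# tray centre and heading: place boat, heading 104.6
th=np.radians(104.6); c=np.array([467.3,-323.3]); h=c+40*np.array([np.cos(th),np.sin(th)]); print("TCP for tray",h)
go((h[0],h[1],350),14.6)
E
```

```text
t: 25.25
ee_pos: [556.8, 173.4, 356.0]
tcp_rot: [0.0, 0.835, 0.551, 0.002]
wrist_force: [-0.6, -0.5, -2.7]
width: 23.1
O [-2.000e-01 -3.000e-01  2.414e+02] lip [-4.420e+01 -1.000e-01  2.432e+02] backtop [ 43.6  -0.3 275.5] backtop38 [ 37.6  -0.3 275.5] tilt 0.2 roll -0.2
strip rear at cover x,y [44.1 -0.6] handle bottom [ 2.840e+01 -1.000e-01  3.335e+02] t 25.25 j [0.08 0.12 0.34 1.79 0.   2.05] F [-0.6 -0.5 -2.7]
TCP for tray [ 457.21722567 -284.59163318]
pos [557.  173.3 357.5] yhead -23.19 z [ 0.006  0.002 -1.   ] shift [-460.2   88.6    5.8] t 25.3 w 23.1 F [ 0.1 -0.2 -0.3]
rz -37.79
```

View pics/t19.png

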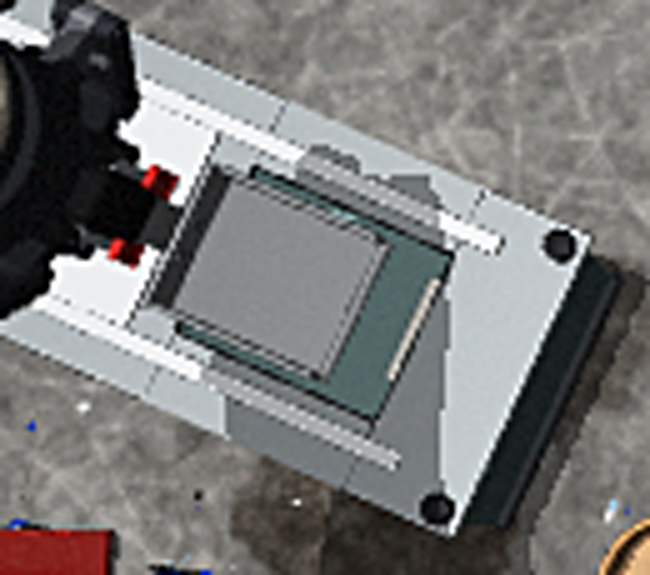

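```bash
python3 -m crank '[[[-0.02,0.004,0,0,0,0,1],[-0.032,0.006,0,0,0,0,1],[-0.032,0.006,0,0,0,0,1],[-0.032,0.006,0,0,0,0,1],[-0.032,0.006,0,0,0,0,1],[-0.032,0.006,0,0,0,0,1],[-0.032,0.006,0,0,0,0,1],[-0.032,0.006,0,0,0,0,1],[-0.032,0.006,0,0,0,0,1],[-0.032,0.006,0,0,0,0,1],[-0.032,0.006,0,0,0,0,1],[-0.032,0.006,0,0,0,0,1],[-0.032,0.006,0,0,0,0,1],[-0.03,0.006,0,0,0,0,1],[-0.02,0.006,0,0,0,0,1]]]'
python3 -m crank '[[[0,0,0,0,0,-6,1],[0,0,0,0,0,-8,1],[0,0,0,0,0,-8,1],[0,0,0,0,0,-8,1],[0,0,0,0,0,-6,1],[0,0,0,0,0,-2,1]]]'
python3 - <<'E'
from h import *
go((457.2,-284.6,300));turn(14.6)
t=cam("top")
im=t["image"]
cv2.imwrite("pics/t20.png",im[:,:,::-1])
E
```

```text
t: 27.18
ee_pos: [446.0, -300.3, 353.1]
tcp_rot: [-0.001, 0.836, 0.549, 0.001]
wrist_force: [-0.8, 0.2, -1.8]
width: 23.0
t: 27.92
ee_pos: [443.4, -302.8, 351.6]
tcp_rot: [-0.002, 0.604, 0.797, 0.001]
wrist_force: [0.1, 0.9, -1.8]
width: 23.5
pos [ 443.4 -302.8  351.6] yhead 15.72 z [-0.002  0.004 -1.   ] shift [13.6 18.2 51.7] t 27.93 w 23.5 F [ 0.1  0.9 -1.8]
rotvec deg [-0.02 -0.25  1.12]
```

View pics/t20.png

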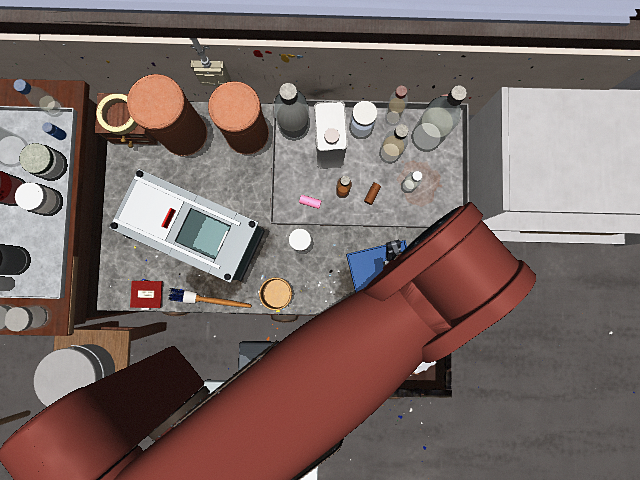

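```bash
python3 -m crank '[[[0.006,0.009,0.01,0,0,0.5,1],[0.006,0.008,0.03,0,0,0.5,1],[0,0,0.035,0,0,0,1],[0,0,0.035,0,0,0,1],[0,0,0.03,0,0,0,1],[0,0,0.02,0,0,0,1],[0,0,0.005,0,0,0,1],[0,0,0,0,0,0,1]]]'
python3 - <<'E'
from h import *
go((457.2,-284.6,119.5));turn(14.6)
s=cam("scene");crop(s,290,240,410,380,5,"pics/s21.png")
E
```

```text
t: 28.98
ee_pos: [457.6, -280.6, 177.1]
tcp_rot: [-0.003, 0.613, 0.79, 0.002]
wrist_force: [0.2, -0.5, -0.8]
width: 23.1
pos [ 457.6 -280.6  177.1] yhead 14.35 z [-0.003  0.007 -1.   ] shift [-4.2 -1.3 57.5] t 28.98 w 23.1 F [ 0.2 -0.5 -0.8]
rotvec deg [-0.05 -0.44 -0.25]
```

View pics/s21.png

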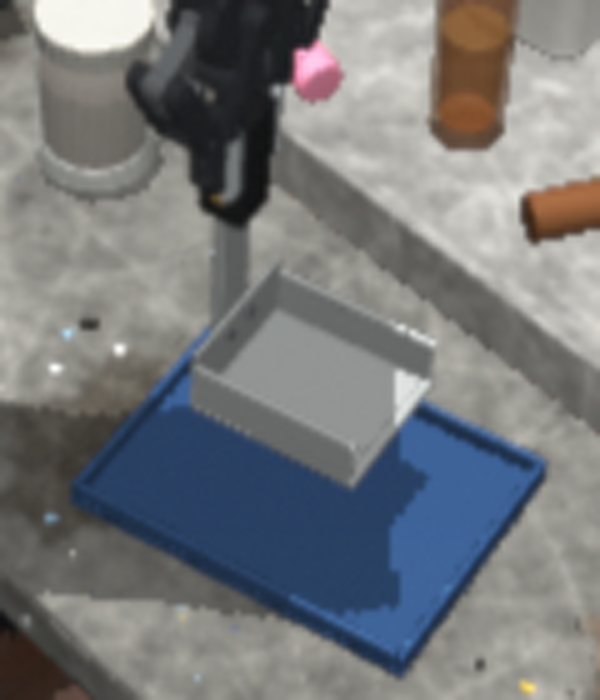

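```bash
python3 -m crank '[[[-0.003,-0.001,0.01,0,-0.4,-0.2,1],[0,0,0.014,0,0,0,1],[0,0,0.012,0,0,0,1],[0,0,0.005,0,0,0,1],[0,0,0,0,0,0,1]]]'
python3 - <<'E'
from h import *
go((457.2,-284.6,119.5));turn(14.6)
E
```

```text
t: 29.65
ee_pos: [458.0, -284.6, 134.7]
tcp_rot: [0.001, 0.612, 0.791, -0.0]
wrist_force: [0.2, 0.9, -1.3]
width: 23.4
pos [ 458.  -284.6  134.7] yhead 14.54 z [ 0.001 -0.002 -1.   ] shift [ 0.3 -0.7 15.2] t 29.65 w 23.4 F [ 0.2  0.9 -1.3]
rotvec deg [ 0.02  0.1  -0.06]
```

```bash
python3 -m crank '[[[0,0,0.006,0,0,0,1],[0,0,0.004,0,0,0,1],[0,0,0.002,0,0,0,1]]]'; python3 -m crank '[[[0,0,0.002,0,0,0,1],[0,0,0.0,0,0,0,1]]]'
python3 - <<'E'
from h import *
go((457.2,-284.6,119.5));turn(14.6)
s=cam("scene");crop(s,290,240,410,380,5,"pics/s22.png")
E
```

```text
t: 30.02
ee_pos: [458.3, -285.0, 122.7]
tcp_rot: [0.001, 0.612, 0.791, -0.001]
wrist_force: [0.3, 0.4, -2.5]
width: 23.3
t: 30.28
ee_pos: [458.3, -285.1, 120.6]
tcp_rot: [0.001, 0.612, 0.791, -0.001]
wrist_force: [-0.4, 0.7, -2.6]
width: 22.8
pos [ 458.3 -285.1  120.6] yhead 14.53 z [ 0.002 -0.003 -1.   ] shift [ 0.7 -1.   1.1] t 30.27 w 22.8 F [-0.4  0.7 -2.6]
rotvec deg [ 0.05  0.17 -0.07]
```

View pics/s22.png

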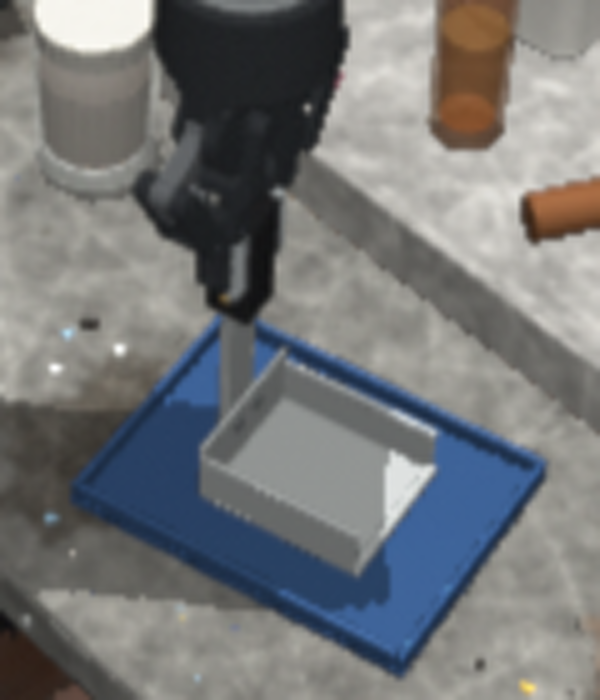

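```bash
python3 -m crank '[[[0,0,0.0015,0,0,0,1],[0,0,0.001,0,0,0,1]]]'; python3 -m crank '[[[0,0,0.001,0,0,0,1]]]'
```

```text
t: 30.58
ee_pos: [458.5, -285.3, 118.5]
tcp_rot: [0.002, 0.612, 0.791, -0.001]
wrist_force: [-2.8, 1.0, 5.6]
width: 23.1
t: 30.7
ee_pos: [458.6, -285.5, 118.5]
tcp_rot: [0.002, 0.612, 0.791, -0.001]
wrist_force: [-4.0, 2.1, 10.7]
width: 23.2
```

Contact felt; releasing and rising.

```bash
python3 -m crank '[[[0,0,-0.0005,0,0,0,-1],[0,0,0,0,0,0,-1],[0,0,0,0,0,0,-1],[0,0,0,0,0,0,-1],[0,0,-0.02,0,0,0,-1],[0,0,-0.03,0,0,0,-1],[0,0,-0.04,0,0,0,-1],[0,0,-0.05,0,0,0,-1],[0,0,-0.04,0,0,0,-1]]]'
python3 - <<'E'
from h import *
s=cam("scene");crop(s,290,240,410,380,5,"pics/s23.png")
# shutter tab at +88: push/pinch
th=np.radians(67);w=np.array([541.3,137.2])+88*np.array([np.cos(th),np.sin(th)]);print(w)
go((w[0],w[1],300));turn(67)
E
```

```text
t: 31.82
ee_pos: [457.1, -283.7, 307.2]
tcp_rot: [0.002, 0.612, 0.791, -0.001]
wrist_force: [0.2, -1.0, 0.6]
width: 85.4
[575.68433931 218.2044271 ]
pos [ 457.9 -284.5  312.7] yhead 14.53 z [ 0.006 -0.008 -1.   ] shift [457.2 240.1   9.4] t 31.88 w 85.5 F [-0.6  0.5  4. ]
rotvec deg [-2.000e-02  6.000e-01 -5.247e+01]
```

View pics/s23.png

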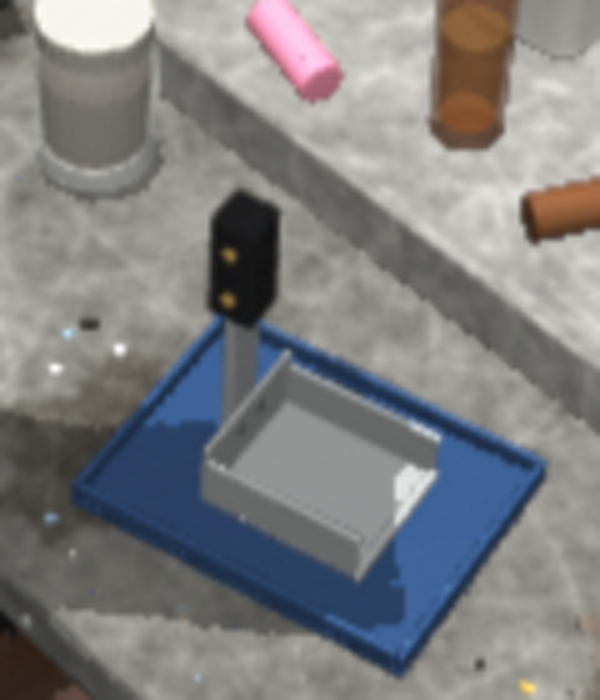

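```bash
python3 -m crank '[[[0.042,0.022,0,0,0,0,-1],[0.042,0.022,0,0,0,0,-1],[0.042,0.022,0,0,0,0,-1],[0.042,0.022,0,0,0,0,-1],[0.042,0.022,0,0,0,0,-1],[0.042,0.022,0,0,0,0,-1],[0.042,0.022,0,0,0,0,-1],[0.042,0.022,0,0,0,0,-1],[0.042,0.022,0,0,0,0,-1],[0.042,0.022,0,0,0,0,-1],[0,0,0,0,0,-9,-1],[0,0,0,0,0,-9,-1],[0,0,0,0,0,-9,-1],[0,0,0,0,0,-9,-1],[0,0,0,0,0,-9,-1],[0,0,0,0,0,-7,-1]]]'
python3 - <<'E'
from h import *
go((575.7,218.2,300));turn(67)
t=cam("top");cv2.imwrite("pics/t24.png",t["image"][:,:,::-1]);crop(t,330,220,480,325,5,"pics/t24b.png")
E
```

```text
t: 33.88
ee_pos: [569.0, 192.4, 330.4]
tcp_rot: [0.015, 0.19, 0.982, -0.004]
wrist_force: [0.1, 1.0, -0.5]
width: 85.4
pos [569.  192.4 330.4] yhead 68.12 z [ 0.028 -0.013 -1.   ] shift [ 4.3 26.4 30.2] t 33.88 w 85.4 F [ 0.1  1.  -0.5]
rotvec deg [-0.09  1.78  1.12]
```

View pics/t24.png

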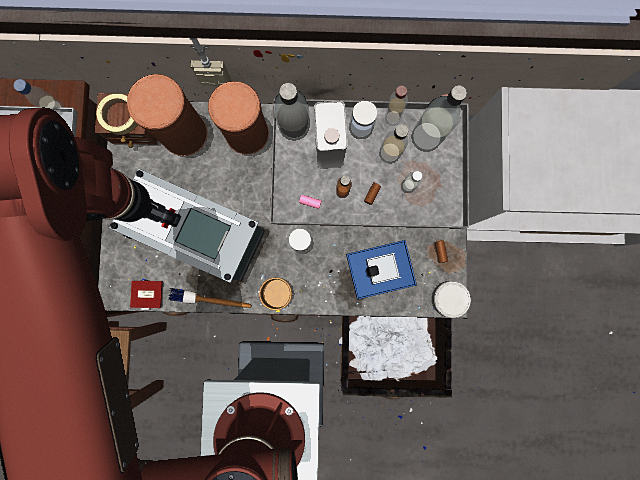

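View pics/t24b.png

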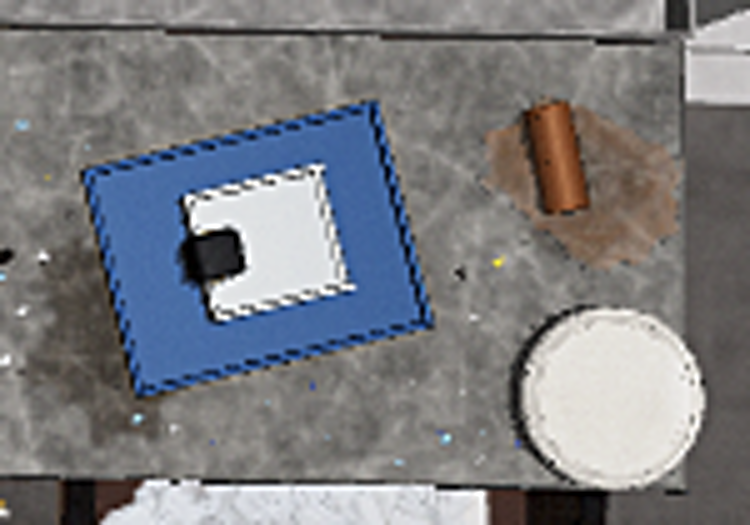

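```bash
python3 -m crank '[[[0.004,0.024,0,0,1.7,1.1,-1],[0,0,0.02,0,0,0,-1],[0,0,0.03,0,0,0,-1],[0,0,0.02,0,0,0,-1],[0,0,0,0,0,0,-1]]]'
python3 - <<'E'
from h import *
go((575.7,218.2,171));turn(67)
E
```

```text
t: 34.55
ee_pos: [574.9, 217.0, 263.6]
tcp_rot: [0.002, 0.202, 0.979, 0.0]
wrist_force: [-0.5, 0.1, 0.7]
width: 85.7
pos [574.9 217.  263.6] yhead 66.72 z [ 0.005 -0.001 -1.   ] shift [ 0.2  1.4 92.6] t 34.55 w 85.7 F [-0.5  0.1  0.7]
rotvec deg [ 0.06  0.28 -0.28]
```

```bash
python3 -m crank '[[[0,0.001,0.02,0,0.2,-0.2,-1],[0,0,0.025,0,0,0,-1],[0,0,0.025,0,0,0,-1],[0,0,0.012,0,0,0,-1],[0,0,0.005,0,0,0,-1]]]'
python3 - <<'E'
from h import *
go((575.7,218.2,171.5));turn(67)
s=cam("scene");crop(s,200,90,310,190,6,"pics/s25.png")
E
```

```text
t: 35.17
ee_pos: [578.7, 218.3, 183.6]
tcp_rot: [0.005, 0.203, 0.979, 0.002]
wrist_force: [-0.1, 0.4, 0.5]
width: 85.4
pos [578.7 218.3 183.6] yhead 66.59 z [ 0.011  0.002 -1.   ] shift [ 2.8 -1.3 12. ] t 35.17 w 85.4 F [-0.1  0.4  0.5]
rotvec deg [ 0.36  0.55 -0.41]
```

View pics/s25.png

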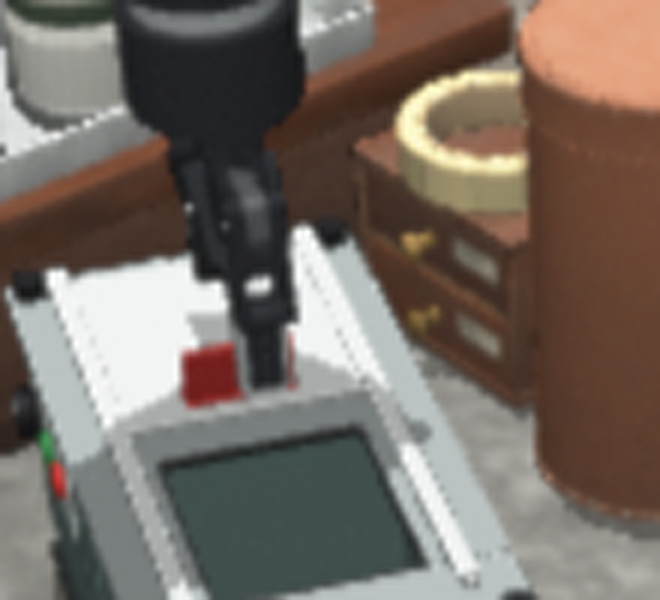

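Straddles the tab (tab at ~(238,370) in the crop). Lower the last bit and pinch.

```bash
python3 -m crank '[[[0.003,-0.001,0.009,0.3,0.5,-0.4,-1],[0,0,0.002,0,0,0,-1],[0,0,0,0,0,0,1],[0,0,0,0,0,0,1],[0,0,0,0,0,0,1],[0,0,0,0,0,0,1],[0,0,0,0,0,0,1],[0,0,0,0,0,0,1]]]' 30
python3 - <<'E'
from h import *
go((575.7,218.2,171.5));turn(67)
E
```

```text
t: 36.22
ee_pos: [576.1, 217.8, 174.3]
tcp_rot: [0.001, 0.2, 0.98, -0.0]
wrist_force: [0.9, 1.0, -1.1]
width: 5.0
pos [576.1 217.8 174.3] yhead 66.98 z [ 0.003 -0.001 -1.   ] shift [0.5 0.3 2.8] t 36.23 w 5.0 F [ 0.9  1.  -1.1]
rotvec deg [ 0.    0.16 -0.02]
```

```bash
python3 -m crank '[[[0,-0.006,0.001,0,0,0,1],[0,-0.012,0,0,0,0,1],[0,-0.013,0,0,0,0,1],[0,-0.013,0,0,0,0,1],[0,-0.013,0,0,0,0,1],[0,-0.013,0,0,0,0,1],[0,-0.013,0,0,0,0,1],[0,-0.013,0,0,0,0,1],[0,-0.013,0,0,0,0,1],[0,-0.008,0,0,0,0,1]]]'
python3 - <<'E'
from h import *
th=np.radians(67);w=np.array([541.3,137.2])-52*np.array([np.cos(th),np.sin(th)])
go((w[0],w[1],173));turn(67)
E
```

```text
t: 37.48
ee_pos: [528.3, 104.4, 174.2]
tcp_rot: [0.003, 0.199, 0.98, 0.002]
wrist_force: [2.3, 2.1, 1.1]
width: 5.5
pos [528.3 104.4 174.2] yhead 67.03 z [ 0.006  0.003 -1.   ] shift [  0.8 -16.7   1.1] t 37.48 w 5.5 F [2.3 2.1 1.1]
rotvec deg [0.28 0.27 0.03]
```

```bash
python3 -m crank '[[[0,-0.005,0,0,0,0,1],[0,-0.005,0,0,0,0,1],[0,-0.003,0,0,0,0,1]]]'; python3 -m crank '[[[0,-0.003,0,0,0,0,1],[0,-0.002,0,0,0,0,1]]]';python3 -m crank '[[[0,-0.0025,0,0,0,0,1],[0,-0.002,0,0,0,0,1]]]';
python3 - <<'E'
from h import *
th=np.radians(67);w=np.array([541.3,137.2])-52*np.array([np.cos(th),np.sin(th)])
go((w[0],w[1],173));turn(67)
E
```

```text
t: 37.85
ee_pos: [522.8, 91.4, 174.2]
tcp_rot: [0.003, 0.199, 0.98, 0.002]
wrist_force: [0.6, 1.8, 1.8]
width: 5.3
t: 38.1
ee_pos: [521.6, 88.6, 174.2]
tcp_rot: [0.003, 0.199, 0.98, 0.004]
wrist_force: [9.5, 18.9, -2.7]
width: 5.2
t: 38.35
ee_pos: [521.7, 88.8, 174.2]
tcp_rot: [0.005, 0.197, 0.98, 0.01]
wrist_force: [6.0, 12.4, -0.2]
width: 5.2
pos [521.7  88.8 174.2] yhead 67.28 z [ 0.013  0.017 -1.   ] shift [0.9 0.2 1.2] t 38.35 w 5.2 F [ 6.  12.4 -0.2]
rotvec deg [1.18 0.31 0.28]
```

```bash
python3 -m crank '[[[0,0,0,0,0,0,-1],[0,0,0,0,0,0,-1],[0,0,0,0,0,0,-1],[0,0,0,0,0,0,-1],[0,0,-0.03,0,0,0,-1],[0,0,-0.05,0,0,0,-1],[0,0,-0.05,0,0,0,-1],[0,0.02,-0.05,0,0,0,-1],[0,0.04,-0.03,0,0,0,-1],[0,0.05,0,0,0,0,-1],[0,0.05,0,0,0,0,-1],[0,0.05,0,0,0,0,-1]]]'
python3 - <<'E'
from h import *
go((575,218,300))
t=cam("top");cv2.imwrite("pics/t26.png",t["image"][:,:,::-1]);crop(t,105,160,275,290,4.5,"pics/t26b.png")
s=cam("scene");cv2.imwrite("pics/s26.png",s["image"][:,:,::-1]);crop(s,190,120,310,255,4.4,"pics/s26b.png")
a=cv2.imread("pics/top0.png").astype(int);d=np.abs(a-t["image"][:,:,::-1].astype(int)).sum(2)
for nm,(x,y,r) in dict(gold=(277,293,18),jar=(300,240,13),flat=(452,299,20)).items(): print(nm,(d[y-r:y+r,x-r:x+r]>60).sum())
E
```

```text
t: 39.85
ee_pos: [601.8, 279.9, 394.6]
tcp_rot: [0.005, 0.201, 0.98, 0.008]
wrist_force: [1.1, -1.2, 0.4]
width: 85.2
pos [601.8 279.9 394.6] yhead 66.86 z [ 0.013  0.014 -1.   ] shift [  1.  -69.1  93.3] t 39.85 w 85.2 F [ 1.1 -1.2  0.4]
gold 0
jar 9
flat 0
```

View pics/t26b.png

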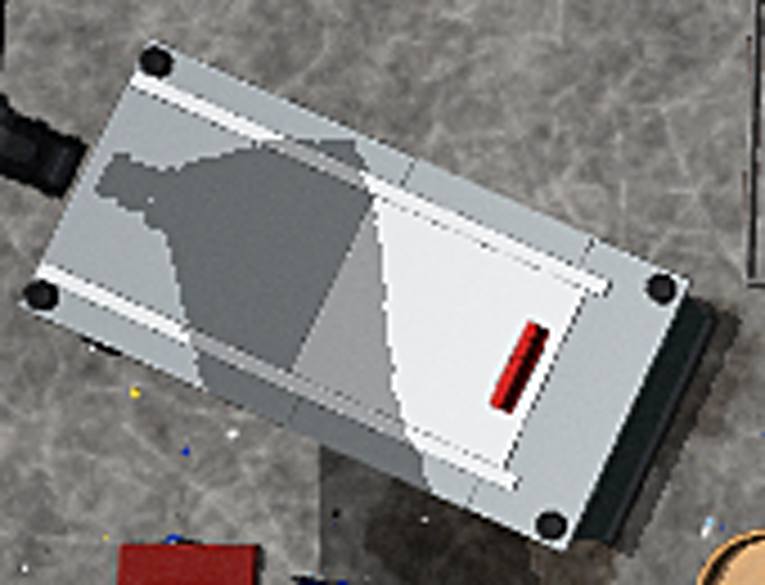

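View pics/s26.png

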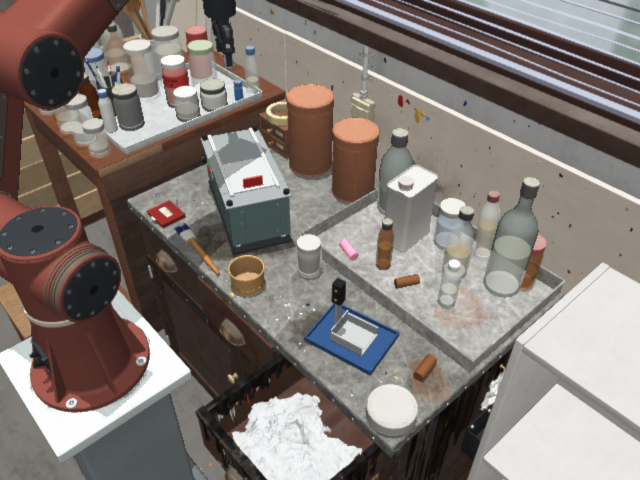

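View pics/s26b.png

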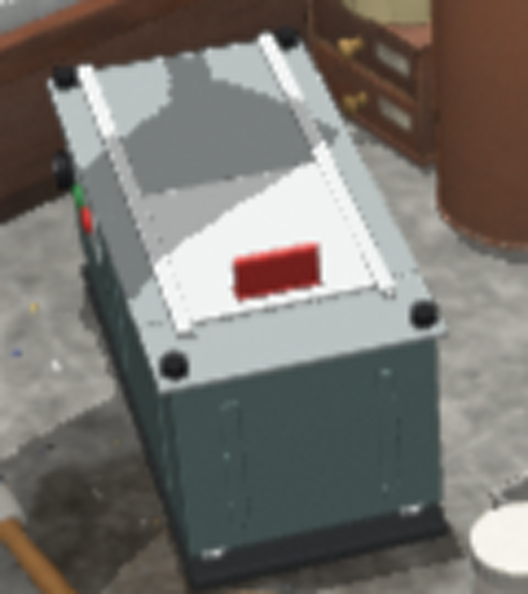

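```bash
python3 - <<'E'
from h import *
from bench import job_done
t=cam("top");th=np.radians(67);R=np.array([[np.cos(th),-np.sin(th)],[np.sin(th),np.cos(th)]])
w=onz(t,*uncrop((518,364),105,160,4.5),194);print(R.T@(w[:2]-[541.3,137.2]))
print(job_done())
E
```

```text
[-52.34049939  -1.29697748]
the job is handed in; nothing more can be done
None
```

The job is done and handed in, at about 40 s of the 72 s allowed.

**What I did:**
- I pulled the shutter by its tab to the back stop and carried the loaded boat by its handle over the slot.
- I lowered the boat level until its top edge was about 26 mm below the cover's underside, then tipped it front down to about 43°.
- I levelled it, lifted it out, set it down in its tray and let go, then pulled the shutter to its shut stop. The stop showed as a force jump to about 20 N.

**Last checks:**
- **Shutter:** the top camera puts the tab at −52.3 mm along the cover, against −52 mm when shut.
- **Boat:** it is empty, upright and near the middle of its tray. Lifted level after tipping, it showed bare floor in both views. The wrist load fell from about 4 N to about 1.5–2 N, as expected for three 70 g cylinders.
- **Cylinders:** I saw only one lying in the tub through the slot. The other two are inferred from the empty boat and the lost weight.
- **Bystanders:** the gold tin and flat tin show no change in the top view. The jar shows 9 changed pixels, which I took for light and shadow and did not look into further.
- **Slot clearance:** I saw no contact force while lowering, tipping or lifting. The boat drifted up to 4 mm sideways while tipped, leaving about 5 mm by calculation. I corrected this before lifting.

**Disagreement between cameras:** the scene camera read about 5–9 mm away from the top camera. I used the top camera, because the shutter's back stop, felt by the arm, agreed with it to about 1 mm.

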